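# Raise the lid onto its folding stay, put the ink bottle away, release the stay and close

### The job

Put the ink bottle away in the wooden box. Raise the lid by its bow handle until the folding brass stay is drawn tight and locks, so that the lid stands by itself; stand the bottle upright inside; then draw the stay's knee towards the front of the box by its knob, which first lifts the lid a little and frees the lock, and ease the lid down until it is fully shut. Find the lock by feel and never pull or push the sprung handle with more than 12 N; never drop the lid; and leave the other things on the desk where they are.

Things in the scene. Friction and masses are not known exactly. Their poses are not given: they have to be found in the camera images.
- box: Fixed wooden box, outside 150 mm (its x, front to back) x 190 mm (its y) x 85 mm high, walls and floor 8 mm, so 134 x 174 mm and 77 mm deep inside. Origin: centre of its underside, which lies on the desk pad 4 mm above the desk top. Its -x side is the front, towards the robot; +y is the side that carries the stay.
- box_in (a point): Centre of the box's inner floor, 12 mm above the desk top.
- bow (a joint): Spring travel of the bow handle, square to the lid, in m: 0 unloaded, + when pulled in the opening direction, 1 mm for every 4 N. More than 12 N (3 mm) either way strains it; lifting the lid takes 2 to 4 N.
- lid (a joint): Lid angle in rad: 0 shut, grows as the front edge rises. The top dead point, where the stay is drawn straight and stops the lid, lies between 1.29 and 1.48: the stay is screwed on in slots, a little farther forward or back each time. Locked, the lid rests about 0.04 below that. The lid is a wooden panel 150 x 190 x 12 mm of about 0.5 kg; nothing but the locked stay, or a hand, holds it up.
- lid_hinge (a point): Middle of the lid's hinge line, along the box's far (+x) top edge, parallel to the box's y; 89 mm above the desk top.
- lid_handle (a point): Middle of the bow handle's bar, at the lid's front edge: a brass bar of 8 mm diameter parallel to the hinge, 64 mm of it straight, in the plane of the lid, with 36 mm clear between it and the lid's edge. 190 mm from the hinge line and 6 mm above it when shut (95 mm above the desk top). It moves with the lid and can turn between fingers that hold it.
- knee_knob (a point): Middle of the grip of the knob at the knee of the stay: a brass pin of 10 mm diameter parallel to the hinge, 70 mm long, on the box's +y side; 51 mm outside the wall, 23 mm from the pin's 16 mm end button. It moves on a circle of 80 mm about the stay's lower pivot, which is 44 mm above the desk top (45 below the hinge) and 83 to 90 mm before the hinge line: at the box's front corner with the lid shut, up and back as it opens.
- lid_pivot (a point): Where the stay's 72 mm upper link joins the lid's +y side, 83 to 90 mm from the hinge (as far as the lower pivot). The knee locks when the lid is drawn right up against the tight stay with 4 to 8 N square to the lid: a spring then swings the knee 0.35 rad past straight, to the rear, and it stays so. A lid stopped half a degree short folds down again. To free it the knob is drawn 14 mm forward past straight (a few newtons); the lid then bears on it.
- ink_bottle: Loose square ink bottle, 49 x 48 mm and 58 mm high, 0.14 kg; the round cap is 32 mm across, from 43 to 58 mm up. Origin: centre of its underside.
- eraser: Bystander: eraser, 21 x 52 x 12 mm, lying; origin under its centre.
- rubber_stamp: Bystander: hand stamp, 24 x 48 mm foot, 66 mm high; origin under its centre.
- stapler: Bystander: stapler, 36 x 153 x 44 mm; origin under its centre.
- binder_clip: Bystander: binder clip, 32 x 31 x 43 mm; origin under its centre.
Mind the look-alikes: they are no part of the job. What is meant by the ink_bottle is not blue, orange or turquoise, and is the larger of those in its own colour.

How it is judged (in metres and radians):
On the way, in this order (a step that is already met when the one before it is completed fails the run):
1. the lid stands by itself on the locked stay (value of joint lid above 1.2 rad and contact force between the fingers and lid below 0.3 N and distance between the grasp point and lid_handle above 0.04 m), for 0.3 s.
2. the bottle stands upright in the box, let go, with the lid still locked open (x of ink_bottle in the frame of box between -0.05 and 0.05 m and y of ink_bottle in the frame of box between -0.07 and 0.07 m and z of ink_bottle in the frame of box below 0.02 m and angle between ink_bottle's own z axis and vertical below 0.15 rad and value of joint lid above 1.2 rad and contact force between the fingers and ink_bottle below 0.2 N and linear speed of ink_bottle below 0.03 m/s), for 0.3 s.
At the end, for the whole second after the job is handed in: The lid is fully shut (within 0.03 rad, 6 mm at its front) and the ink bottle stands upright at rest inside the box (on its floor, within the walls, tilt under 0.15 rad) (value of joint lid below 0.03 rad and x of ink_bottle in the frame of box between -0.05 and 0.05 m and y of ink_bottle in the frame of box between -0.07 and 0.07 m and z of ink_bottle in the frame of box below 0.02 m and angle between ink_bottle's own z axis and vertical below 0.15 rad and linear speed of ink_bottle below 0.03 m/s); the robot touches nothing.
It fails at once if the lid falls or is slammed (shutting faster than 2 rad/s) (velocity of joint lid below -2 rad/s).
It fails at once if the sprung bow handle is strained: pulled or pushed more than 3 mm (12 N) square to the lid (value of joint bow above 0.003 m or value of joint bow below -0.003 m).
It fails at once if a bystander is moved by more than 25 mm (distance of any of eraser, rubber_stamp, stapler, binder_clip from where it was at the start of the episode above 0.025 m).
It also fails if it takes over 72 s, if anything falls off the work surface, if the arm or the gripper's body presses on something with over 40 N, if the wrist force passes 120 N, or if a joint passes its speed limit or range.

### The arm

A 6-joint arm with a two-finger parallel gripper is mounted at the origin on a cart in front of the work surface, level with it; the furniture and walls round the work are solid. World frame = base frame: x ahead of the robot, y to its left, z up, the work surface at z = 0. Lengths are in mm, angles in rad, forces in N, time in s.
With the tool pointing down it reaches from about 275 to 1000 mm from the base axis. Payload 8.4 kg.
Tool frame: the origin (TCP) lies at the very end of the fingers, on their centre line; the grasp point (between the pads) lies 19 mm behind it; x points along the fingers, y is the direction in which the jaws open and shut, and the axes are right-handed (so a half turn about x gives the same grasp; the last joint's range is limited). The gripper opens to 85 mm and grips with 20 to 120 N. Pads are 22 mm wide; open, the fingers measure 114 mm over their backs; the gripper's body (76 mm by 85 mm) begins 54 mm behind the grasp point. The pads swing forward as they close: fully open they stand 13 mm farther back than shut.
Start: joints at [1.236, 0.353, 1.633, -0, 1.155, -0.002], TCP at [204.18, 590.71, 231.281] pointing down, gripper open.
Joint ranges: [-2.63, 2.63], [-0.92, 2.1], [0.06, 2.66], [-1.3, 4.44], [0, 2.69], [-3.02, 3.02]. Speed limits (rad/s): [2.22, 2.22, 2.79, 3.14, 3.14, 3.14].

### API

Orientations are given as [roll, pitch, yaw] about the fixed x, y, z axes, in that order (R = Rz(yaw) Ry(pitch) Rx(roll)).
In Python, from rig import r, grab_frame, camera_params, sign_off gives the robot as it stands.
- The arm moves only by the tool drive_tool, never from a script. Its argument "rows" is one flat list of numbers, 7 for each row, row after row: the shift along the tool's x, y, z in mm, then the turn, a rotation vector about the tool's x, y, z in degrees, then the opening in per cent of the stroke, from 0 (shut) to 100 (fully open). In form: [x, y, z, rx, ry, rz, fingers, x, y, z, rx, ry, rz, fingers, ...]. A call has 1 to 10 rows; each row is the pose to reach, as a shift and turn from the pose measured when the call began, along the tool's axes at that moment; what a row does not reach only later rows make up. A row lasts 1/8 s, in which the tool goes at most 62.5 mm and 10.7 degrees, less where a joint would pass 70% of its speed; a pose out of reach is approached as far as the arm can. A call with a gripper value outside its range is refused whole. The fingers move at their own pace and stop on an object; "newtons" is the grip in N (left out, the last holds). Time passes only in rows, so rows that repeat a pose let the fingers close. It gives the time, the measured TCP pose, the force and the opening at its end, in the units of the state.
- r.sense(): the state, without advancing time (a new reading comes with each control period).
- grab_frame(name): name is "scene" or "top" or "wrist"; returns the picture (384x512x3 uint8, red, green, blue); there is no depth.
- camera_params(name): a dict with "vertical_fov" (degrees; the focal length in pixels is half the picture's height over the tangent of half this angle, whatever the lens; pixels are square), "cx", "cy" (the principal point, pixels), "pose" (4x4, takes a point from camera to world coordinates); the wrist camera has in their place "tool_from_camera" (4x4, takes a point from camera to tool coordinates, whose origin is the TCP and whose axes are the tool frame's). Camera axes: x right, y down, z forward; pixel columns grow to the right and rows downward; lengths in mm; the calibration is good to about 2 mm. The wrist camera is an equidistant fisheye: a pixel r from the principal point sees the ray r / f radians off the axis. A picture is of the moment at which its call begins: read the wrist's pose just before it. camera_params takes no time and is no camera call.
- sign_off(): hands the job in, once; it reports no verdict.
The state is a dict: "clock": time; "qpos": joint angles; "qvel": joint speeds; "joint_efforts": joint torques, N m; "eef_pos": TCP position; "tcp_rot": TCP orientation; "contact_force": force on the tool from outside, world axes, zero at the start; "wrist_torque": the same for the moment, N m; "opening": opening from 0.0 (shut) to 1.0 (fully open).
Only numpy, scipy, OpenCV 4.12 (cv2) and the standard library are available. Lean on these libraries where they do the work, as an engineer would, in place of code of your own. Each camera call takes 0.05 s, during which the arm holds its last target.

## Working session

There is one attempt and no reset: what is moved stays moved. The work goes in short steps, Python scripts to look and compute and a tool call to move; the robot and the scene stay as the last step left them, time stands still between calls to the robot, and variables do not carry over. Pictures are saved under pics/ and viewed, and the job is handed in when it is done.

Besides the shell and the picture viewer there is one more tool, called after ">>>" as name(argument=value, ...), one argument or row to a line, values as JSON. drive_tool: Moves the arm, as the interface text tells. Its arguments: {"type":"object","properties":{"rows":{"type":"array","items":{"type":"number"}},"newtons":{"type":"number"}},"required":["rows"]}

```bash
ls; mkdir -p pics; python3 - <<'E'
from rig import r, grab_frame, camera_params
import cv2, numpy as np
print(r.sense())
for n in ["scene","top","wrist"]:
    im=grab_frame(n); cv2.imwrite(f"pics/{n}0.png",cv2.resize(im[:,:,::-1],(800,600),interpolation=cv2.INTER_CUBIC)); np.save(f"pics/{n}0.npy",im)
    print(n,camera_params(n))
E
```

```text
pics
{'clock': 0.0, 'qpos': array([ 1.23561380e+00,  3.53643469e-01,  1.63415419e+00, -2.94170608e-05,
        1.15518066e+00, -2.40442220e-03]), 'qvel': array([ 5.90242063e-04,  6.56395044e-05,  1.30543494e-04,  3.53232754e-04,
       -1.07651017e-04,  1.12231798e-03]), 'joint_efforts': array([ 3.07436072e-03, -6.05255270e+01, -3.42067516e+01,  2.77393847e-04,
        9.36707453e-03, -3.12384077e-05]), 'eef_pos': array([204.02176255, 590.2531609 , 230.55601678]), 'tcp_rot': array([-1.55379286,  1.5694104 , -1.88655906]), 'contact_force': array([-0.69837384,  0.71195886, -0.15012297]), 'wrist_torque': array([-0.01062172, -0.04061406, -0.09066371]), 'opening': 1.0006656182674278}
scene {'vertical_fov': 52.70018842127738, 'cx': 258.65699329990764, 'cy': 190.78469667051505, 'pose': array([[ 6.66628957e-01, -3.69333251e-01,  6.47455623e-01,
        -2.84098140e+02],
       [-7.44917921e-01, -2.99198929e-01,  5.96303021e-01,
        -8.12624023e+02],
       [-2.65165044e-02, -8.79814157e-01, -4.74577627e-01,
         6.62452922e+02],
       [ 0.00000000e+00,  0.00000000e+00,  0.00000000e+
[... 227 characters left out ...]
99568033e-01,  1.10594889e-02,  2.72293051e-02,
        -9.43554201e+01],
       [-2.81823639e-02, -9.78798795e-02, -9.94799117e-01,
         1.36087331e+03],
       [ 0.00000000e+00,  0.00000000e+00,  0.00000000e+00,
         1.00000000e+00]])}
wrist {'vertical_fov': 65.70646984690485, 'cx': 253.3028279369357, 'cy': 191.34613772844298, 'tool_from_camera': array([[ 6.83673042e-05, -3.06024589e-01,  9.52023606e-01,
        -1.42549115e+02],
       [ 9.99999991e-01,  1.34005258e-04, -2.87371020e-05,
         1.32387780e+00],
       [-1.18781909e-04,  9.52023599e-01,  3.06024595e-01,
        -7.86023506e+01],
       [ 0.00000000e+00,  0.00000000e+00,  0.00000000e+00,
         1.00000000e+00]])}
```

View pics/scene0.png

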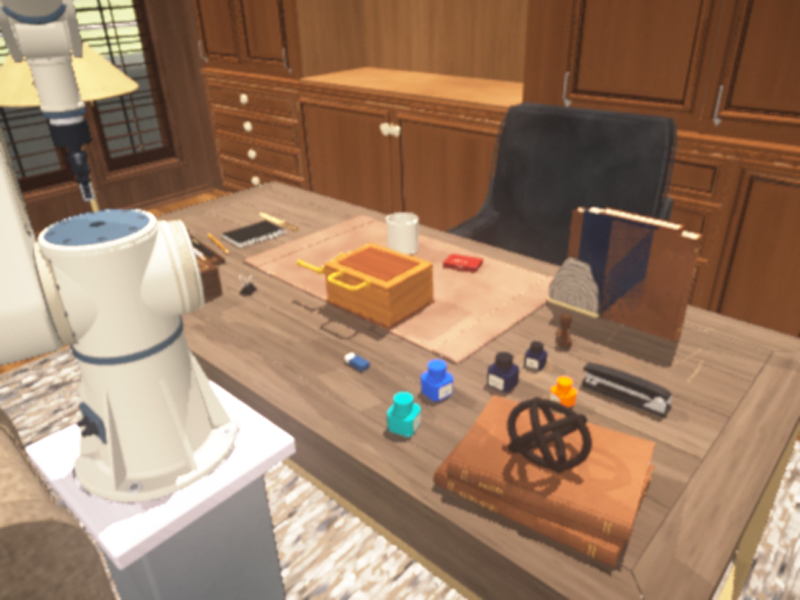

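View pics/top0.png

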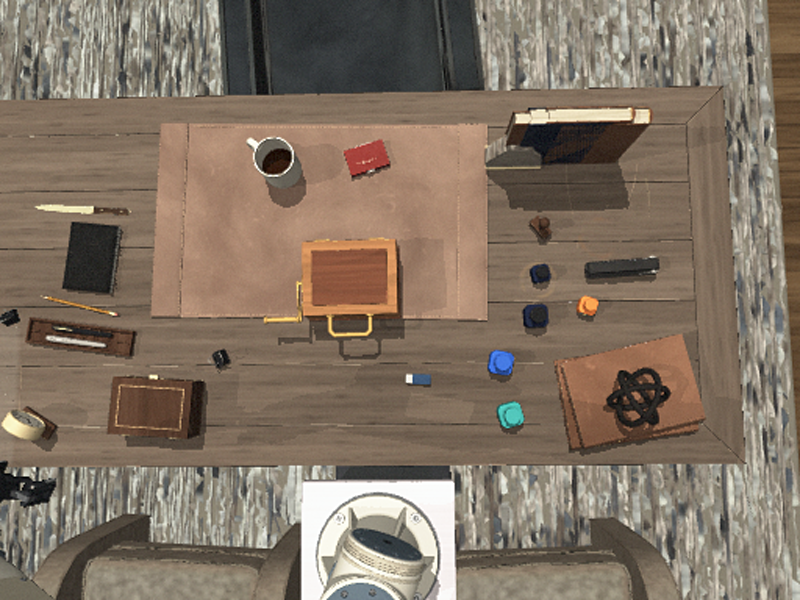

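View pics/wrist0.png

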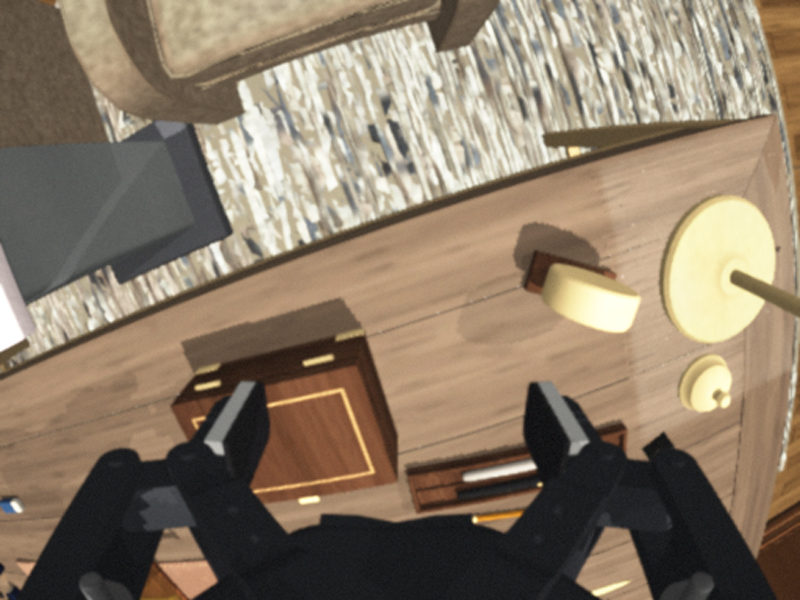

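```bash
cat > h.py <<'E'
import numpy as np, cv2
from scipy.spatial.transform import Rotation as R
from rig import camera_params
def foc(p): return 192/np.tan(np.radians(p["vertical_fov"]/2))
def pose(eef,rot):
    T=np.eye(4); T[:3,:3]=R.from_euler('xyz',rot).as_matrix(); T[:3,3]=eef; return T
def ray(name,u,v,T=None):
    p=camera_params(name); f=foc(p); x,y=u-p["cx"],v-p["cy"]
    if name=="wrist":
        rr=np.hypot(x,y)+1e-9; th=rr/f
        d=np.array([x/rr*np.sin(th),y/rr*np.sin(th),np.cos(th)]); P=T@p["tool_from_camera"]
    else:
        d=np.array([x,y,f])/f; P=p["pose"]
    d=P[:3,:3]@d
    return P[:3,3],d/np.linalg.norm(d)
def onz(name,u,v,z,T=None):
    o,d=ray(name,u,v,T); return o+d*(z-o[2])/d[2]
def tri(rays):
    A=np.zeros((3,3));b=np.zeros(3)
    for o,d in rays:
        M=np.eye(3)-np.outer(d,d);A+=M;b+=M@o
    X=np.linalg.solve(A,b)
    return X,[np.linalg.norm((np.eye(3)-np.outer(d,d))@(X-o)) for o,d in rays]
def proj(name,X,T=None):
    p=camera_params(name); f=foc(p)
    P=T@p["tool_from_camera"] if name=="wrist" else p["pose"]
    c=P[:3,:3].T@(np.asarray(X)-P[:3,3])
    if name=="wrist":
        th=np.arctan2(np.hypot(c[0],c[1]),c[2]); q=np.hypot(c[0],c[1])+1e-9
        return p["cx"]+f*th*c[0]/q,p["cy"]+f*th*c[1]/q
    return p["cx"]+f*c[0]/c[2],p["cy"]+f*c[1]/c[2]
E
python3 - <<'E'
import cv2,numpy as np
a=np.load("pics/top0.npy")[:,:,::-1]
x0,y0,w,h=160,140,110,90
cv2.imwrite("pics/c1.png",cv2.resize(a[y0:y0+h,x0:x0+w],None,fx=6.5,fy=6.5,interpolation=cv2.INTER_NEAREST))
x0,y0,w,h=300,130,100,75
cv2.imwrite("pics/c2.png",cv2.resize(a[y0:y0+h,x0:x0+w],None,fx=7,fy=7,interpolation=cv2.INTER_NEAREST))
E
```

```text
(no output)
```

View pics/c1.png

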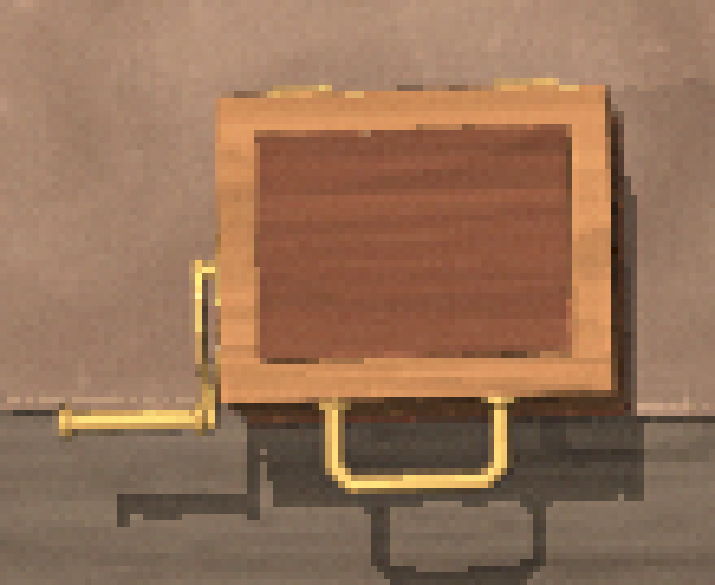

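View pics/c2.png

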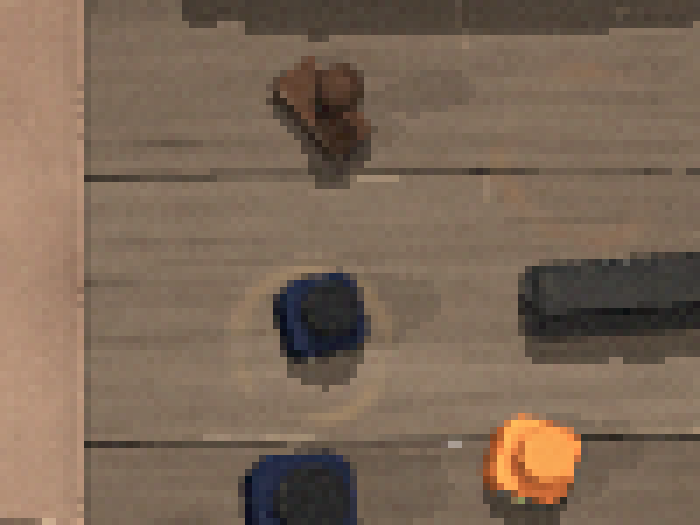

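```bash
python3 - <<'E'
from h import *
def c1(u,v): return (u/6.5+160-.5+.0,v/6.5+140-.5)
P=[onz("top",*c1(u,v),101) for u,v in [(218,97),(608,87),(612,392),(222,402)]]
for p in P: print(p.round(1))
P=np.array(P); c=P.mean(0); print("lid c",c, np.linalg.norm(P[0]-P[1]),np.linalg.norm(P[1]-P[2]),np.linalg.norm(P[2]-P[3]),np.linalg.norm(P[3]-P[0]))
e=(P[0]-P[1])+(P[3]-P[2]); f=(P[0]-P[3])+(P[1]-P[2]); print("yaw",np.degrees(np.arctan2(-e[0],e[1])),np.degrees(np.arctan2(f[1],f[0])))
print("bar",[onz("top",*c1(u,v),95).round(1) for u,v in [(345,485),(492,477),(420,481)]])
print("knob ends",[onz("top",*c1(u,v),40).round(1) for u,v in [(66,420),(210,416)]])
a=np.load("pics/top0.npy")
x0,y0=320,165
cv2.imwrite("pics/c3.png",cv2.resize(a[y0:y0+60,x0:x0+80,::-1],None,fx=10,fy=10,interpolation=cv2.INTER_NEAREST))
b=np.load("pics/scene0.npy")
cv2.imwrite("pics/c4.png",cv2.resize(b[150:230,170:300,::-1],None,fx=6,fy=6,interpolation=cv2.INTER_CUBIC))
cv2.imwrite("pics/c5.png",cv2.resize(b[200:290,240:390,::-1],None,fx=5,fy=5,interpolation=cv2.INTER_CUBIC))
E
```

```text
[636.9 144.4 101. ]
[639.1 -44.3 101. ]
[491.7 -45.1 101. ]
[488.9 141.4 101. ]
lid c [564.16563881  49.08655848 101.        ] 188.66579360912746 147.45156584846725 186.525848100114 148.01417637082466
yaw 0.7641251703393813 0.7517572001071973
bar [array([449. ,  83.1,  95. ]), array([452.1,  12.7,  95. ]), array([450.6,  47.2,  95. ])]
knob ends [array([486.1, 231.3,  40. ]), array([487.3, 158.8,  40. ])]
```

View pics/c3.png

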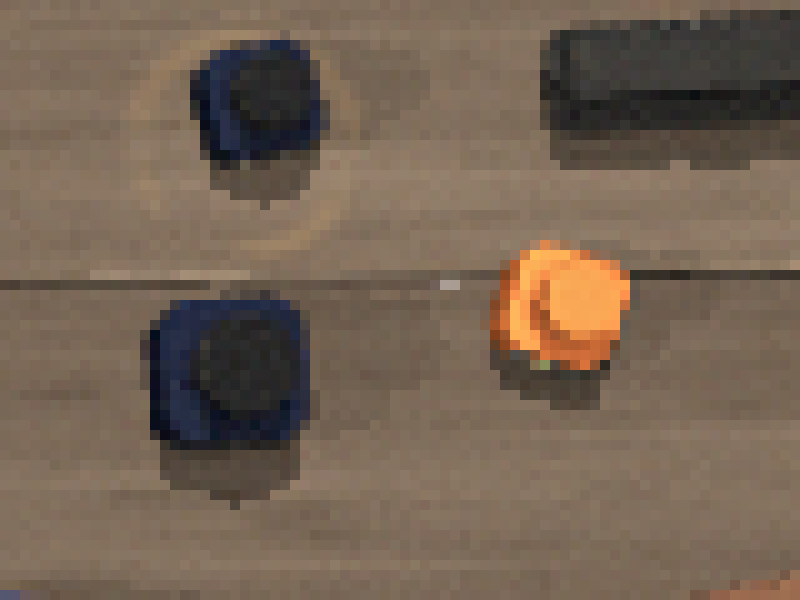

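View pics/c4.png

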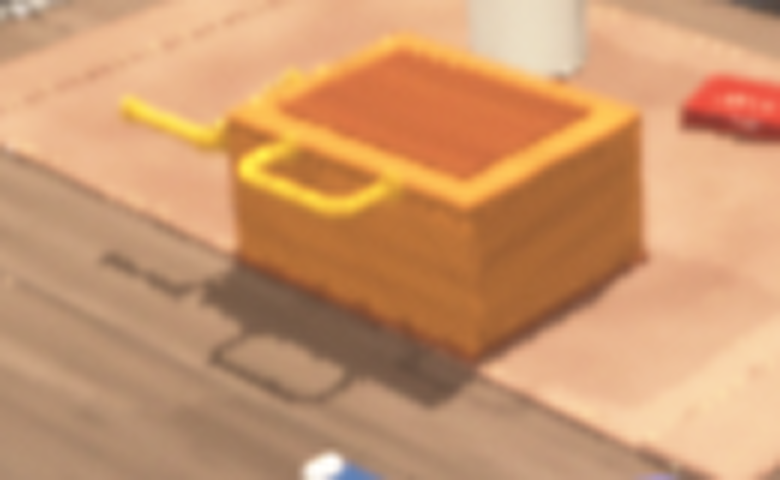

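View pics/c5.png

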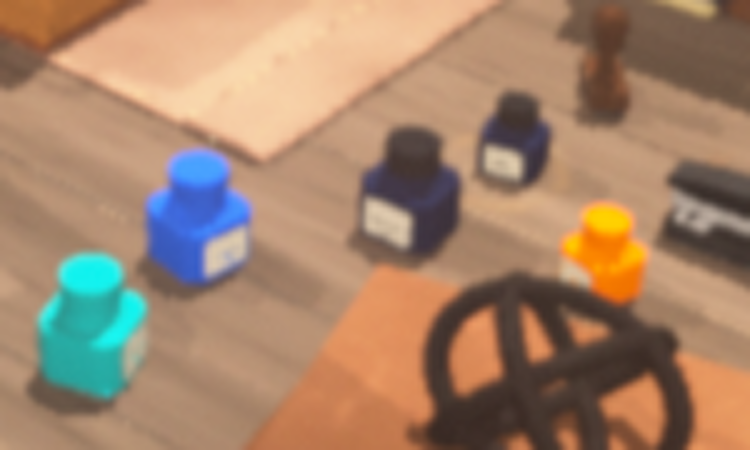

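```bash
python3 - <<'E'
from h import *
from rig import r
s=r.sense(); T=pose(s["eef_pos"],s["tcp_rot"]); print(T.round(3)); print("forward dir",np.cos(1.2356),np.sin(1.2356))
def c3(u,v): return (u/10+320-.5,v/10+165-.5)
for nm,(u,v),z in [("cap big",(248,352),58),("body TL",(165,302),43),("TR",(305,302),43),("BL",(160,445),0),("BR",(300,445),43),("cap small",(275,88),45)]: print(nm,onz("top",*c3(u,v),z).round(1))
# scene view cap big: c5 (412,140)->
def c5(u,v): return (u/5+240-.5,v/5+200-.5)
print("cap scene",onz("scene",*c5(413,142),58).round(1), "handle scene", )
def c4(u,v): return (u/6+170-.5,v/6+150-.5)
def c1(u,v): return (u/6.5+160-.5,v/6.5+140-.5)
print("bar scene", onz("scene",*c4(252,178),95).round(1),onz("scene",*c4(340,210),95).round(1))
print("knob end", tri([ray("scene",*c4(130,106)),ray("top",*c1(64,420))]), tri([ray("scene",*c4(215,140)),ray("top",*c1(205,416))]))
print("lid corners scene",[onz("scene",*c4(u,v),101).round(1) for u,v in [(470,207),(642,112),(402,40),(230,118)]])
E
```

```text
[[-0.00000e+00  3.27000e-01  9.45000e-01  2.04059e+02]
 [-1.00000e-03  9.45000e-01 -3.27000e-01  5.90378e+02]
 [-1.00000e+00 -1.00000e-03 -0.00000e+00  2.30732e+02]
 [ 0.00000e+00  0.00000e+00  0.00000e+00  1.00000e+00]]
forward dir 0.32895457658579547 0.9443457452349007
cap big [ 492.8 -331.9   58. ]
body TL [ 510.6 -308.5   43. ]
TR [ 510.1 -353.3   43. ]
BL [ 467.3 -312.5    0. ]
BR [ 464.  -350.3   43. ]
cap small [ 579.5 -345.4   45. ]
cap scene [ 490.  -334.2   58. ] handle scene
bar scene [452.3  74.8  95. ] [456.1   9.4  95. ]
knob end (array([483.30274171, 220.43422465,  85.03384415]), [np.float64(1.1686354935282308), np.float64(1.1686354935282732)]) (array([486.31030181, 150.95576562,  82.2609991 ]), [np.float64(3.2603240786307883), np.float64(3.2603240786306444)])
lid corners scene [array([494. , -50.4, 101. ]), array([641.4, -46.1, 101. ]), array([630.1, 134.7, 101. ]), array([488.4, 132.8, 101. ])]
```

```bash
cat >> h.py <<'E'
def Rt(phi,psi=0.0133):
    "tool x pointing phi deg below horizontal, heading psi; jaw y up-forward; z to the right"
    f=np.radians(phi); c,s=np.cos(psi),np.sin(psi)
    h=np.array([c,s,0]); u=np.array([0,0,1.])
    x=np.cos(f)*h-np.sin(f)*u; y=np.sin(f)*h+np.cos(f)*u
    return np.column_stack([x,y,np.cross(x,y)])
def rel(P,Rm,s=None):
    from rig import r
    s=s or r.sense(); T=pose(s["eef_pos"],s["tcp_rot"])
    d=T[:3,:3].T@(np.asarray(P)-T[:3,3]); w=R.from_matrix(T[:3,:3].T@Rm).as_rotvec(degrees=True)
    return np.concatenate([d,w]).round(2)
E
python3 - <<'E'
from h import *
print(rel([407,46,138],Rt(45)),rel([407,46,200],Rt(45)))
E
```

```text
[  93.19 -448.11  369.66   66.36  -27.45   39.17] [  31.19 -448.17  369.65   66.36  -27.45   39.17]
```

>>> drive_tool(
  rows=[31, -448, 369.6, 66.36, -27.45, 39.17, 60, 31, -448, 369.6, 66.36, -27.45, 39.17, 60, 31, -448, 369.6, 66.36, -27.45, 39.17, 60, 31, -448, 369.6, 66.36, -27.45, 39.17, 60, 31, -448, 369.6, 66.36, -27.45, 39.17, 60, 31, -448, 369.6, 66.36, -27.45, 39.17, 60, 31, -448, 369.6, 66.36, -27.45, 39.17, 60, 31, -448, 369.6, 66.36, -27.45, 39.17, 60, 31, -448, 369.6, 66.36, -27.45, 39.17, 40, 31, -448, 369.6, 66.36, -27.45, 39.17, 40],
  newtons=20,
)

```text
clock: 1.4
eef_pos: [394.9, 73.1, 210.3]
tcp_rot: [1.574, 0.808, 0.017]
contact_force: [0.7, 1.0, 1.5]
opening: 0.397
```

```bash
cat > snap.py <<'E'
import sys; from h import *; from rig import r, grab_frame
s=r.sense(); n=sys.argv[1]; tag=sys.argv[2]
im=grab_frame(n); np.savez(f"pics/{n}{tag}.npz",im=im,T=pose(s["eef_pos"],s["tcp_rot"]))
cv2.imwrite(f"pics/{n}{tag}.png",cv2.resize(im[:,:,::-1],(800,600),interpolation=cv2.INTER_CUBIC))
print(s["clock"],s["eef_pos"].round(2),s["tcp_rot"].round(4),s["qpos"].round(3),s["contact_force"].round(2))
E
python3 snap.py wrist 1
```

```text
1.4 [394.92  73.08 210.29] [1.5738 0.8083 0.0167] [ 0.403 -0.252  2.592 -1.295  0.274  1.574] [0.68 1.   1.46]
```

View pics/wrist1.png

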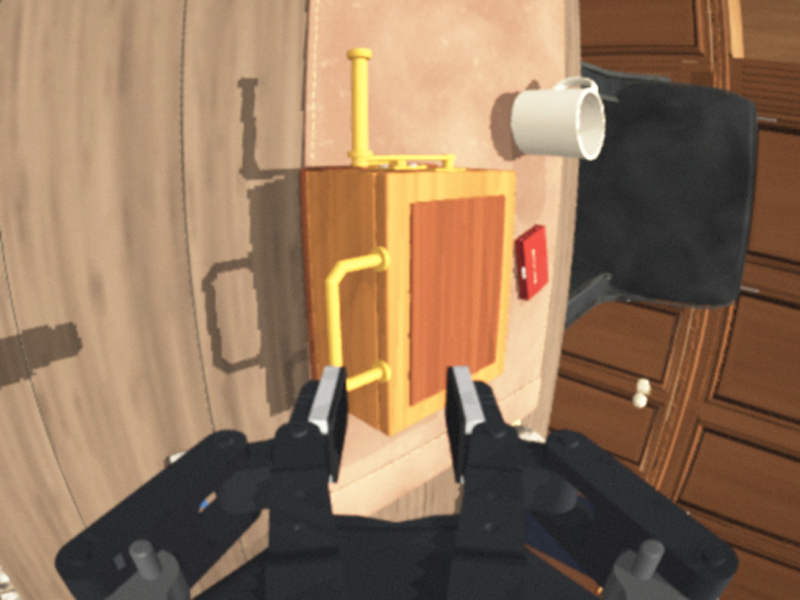

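```bash
cat > fk.py <<'E'
import numpy as np
from scipy.spatial.transform import Rotation as R
from scipy.optimize import least_squares
def fkR(q,p):
    h,L1,L2,L3,a1,a2=p
    A=R.from_euler('z',q[0]); pos=np.array([0,0,h])+A.apply([a1,0,0])
    A=A*R.from_euler('y',q[1]); pos=pos+A.apply([0,0,L1])
    A=A*R.from_euler('y',q[2]); pos=pos+A.apply([a2,0,L2])
    A=A*R.from_euler('z',q[3])*R.from_euler('y',q[4]); pos=pos+A.apply([0,0,L3])
    A=A*R.from_euler('z',q[5]); return pos,A
E
python3 - <<'E'
from fk import *
from rig import r
S=[([1.2356,.35364,1.63415,0,1.15518,-.0024],[204.02,590.25,230.556],None)]
s=r.sense(); S.append((s["qpos"],s["eef_pos"],s["tcp_rot"]))
p,A=fkR(s["qpos"],[0]*6); print(A.as_matrix().round(3)); print(R.from_euler('xyz',s["tcp_rot"]).as_matrix().round(3))
def res(x): 
    p=[*x,0,0]; return np.concatenate([fkR(q,p)[0]-e for q,e,_ in S])
o=least_squares(res,[300,400,400,250]); print(o.x,o.fun.round(2))
E
```

```text
[[-0.723 -0.006  0.691]
 [-0.004  1.     0.004]
 [-0.691 -0.    -0.723]]
[[ 0.691  0.723  0.006]
 [ 0.004  0.004 -1.   ]
 [-0.723  0.691  0.   ]]
[185.47788645 604.38330919 454.61461838 337.66239333] [ 1.41 -0.51  0.12  0.05 -0.2  -0.12]
```

```bash
cat >> fk.py <<'E'
PR=[185.478,604.383,454.615,337.662,0,0]
LO=np.array([-2.63,-.92,.06,-1.3,0,-3.02]);HI=np.array([2.63,2.1,2.66,4.44,2.69,3.02])
def tool(q):
    p,A=fkR(q,PR);M=A.as_matrix(); return p,np.column_stack([M[:,2],-M[:,0],-M[:,1]])
def ik(P,Rm,q0):
    def f(q):
        p,M=tool(q); return np.concatenate([(p-P)/100,(M-Rm).ravel()*3])
    o=least_squares(f,np.clip(q0,LO+1e-3,HI-1e-3),bounds=(LO,HI)); return o.x,np.abs(o.fun).max()
E
python3 - <<'E'
from fk import *; from h import *
H=np.array([639,48,89])
for phi in (70,75,80,85):
  for psi in (.0133,):
    q=[.1,.2,2.4,0,.3,0]
    for th in np.linspace(0,1.45,5):
        b=H+[-190*np.cos(th)-6*np.sin(th),0,190*np.sin(th)+6*np.cos(th)]
        Rm=Rt(phi,psi); P=b+19*Rm[:,0]
        q,e=ik(P,Rm,q); print(phi,round(th,2),P.round(0),q.round(2),round(e,3))
E
```

```text
70 0.0 [455.  48.  77.] [ 0.14  0.17  2.41 -0.2   0.21  0.31] 0.0
70 0.36 [466.  48. 144.] [ 0.13  0.06  2.31 -0.1   0.42  0.2 ] 0.0
70 0.72 [499.  48. 202.] [ 0.12  0.04  2.17 -0.07  0.59  0.16] 0.0
70 1.09 [552.  48. 242.] [ 0.11  0.08  2.02 -0.05  0.7   0.13] 0.0
70 1.45 [617.  48. 260.] [ 0.09  0.16  1.88 -0.04  0.76  0.1 ] 0.0
75 0.0 [454.  48.  77.] [ 0.13  0.19  2.36 -0.09  0.34  0.19] 0.0
75 0.36 [464.  48. 144.] [ 0.12  0.09  2.25 -0.06  0.54  0.15] 0.0
75 0.72 [498.  48. 201.] [ 0.11  0.07  2.12 -0.04  0.7   0.13] 0.0
75 1.09 [550.  48. 242.] [ 0.1   0.11  1.96 -0.03  0.81  0.11] 0.0
75 1.45 [615.  48. 260.] [ 0.09  0.2   1.81 -0.03  0.87  0.09] 0.0
80 0.0 [452.  48.  76.] [ 0.12  0.21  2.3  -0.04  0.46  0.14] 0.0
80 0.36 [463.  48. 143.] [ 0.12  0.12  2.2  -0.03  0.65  0.13] 0.0
80 0.72 [496.  48. 201.] [ 0.11  0.1   2.06 -0.02  0.81  0.11] 0.0
80 1.09 [549.  48. 241.] [ 0.1   0.15  1.9  -0.02  0.92  0.09] 0.0
80 1.45 [613.  48. 260.] [ 0.08  0.23  1.75 -0.01  0.99  0.08] 0.0
85 0.0 [451.  48.  76.] [ 0.11  0.24  2.24 -0.02  0.57  0.11] 0.0
85 0.36 [461.  48. 143.] [ 0.11  0.16  2.14 -0.01  0.75  0.11] 0.0
85 0.72 [494.  48. 201.] [ 0.1   0.14  2.   -0.01  0.91  0.09] 0.0
85 1.09 [547.  48. 241.] [ 0.09  0.19  1.84 -0.01  1.02  0.08] 0.0
85 1.45 [612.  48. 259.] [ 0.08  0.27  1.68 -0.01  1.1   0.07] 0.0
```

```bash
python3 - <<'E'
from h import *
d=np.load("pics/wrist1.npz"); T=d["T"]
k=lambda u,v:(u/1.5625-.2,v/1.5625-.2)
for nm,(u,v),z in [("bar top",(331,282),95),("bar low",(336,372),95),("arm1 at lid",(385,258),95),("arm2",(385,371),95),("lid FL",(386,170),101),("lid FR",(390,433),101),("lid BL",(515,170),101),("lid BR",(503,382),101),("knob end",(360,52),84),("knob base",(362,158),84)]:
    print(nm,onz("wrist",*k(u,v),z,T).round(1))
print(rel([445,47,150],Rt(80)))
im=d["im"][:,:,::-1]; cv2.imwrite("pics/c6.png",cv2.resize(im[90:290,180:350],None,fx=3.5,fy=3,interpolation=cv2.INTER_CUBIC))
E
```

```text
bar top [451.4  79.6  95. ]
bar low [452.6  19.8  95. ]
arm1 at lid [495.   87.9  95. ]
arm2 [495.1   6.7  95. ]
lid FL [490. 145. 101.]
lid FR [494.6 -42.7 101. ]
lid BL [637.5 146.1 101. ]
lid BR [644.1 -53.7 101. ]
knob end [482.7 221.2  84. ]
knob base [484.9 152.5  84. ]
[ 77.37  -6.23  21.15  -0.37   0.2  -33.69]
```

View pics/c6.png

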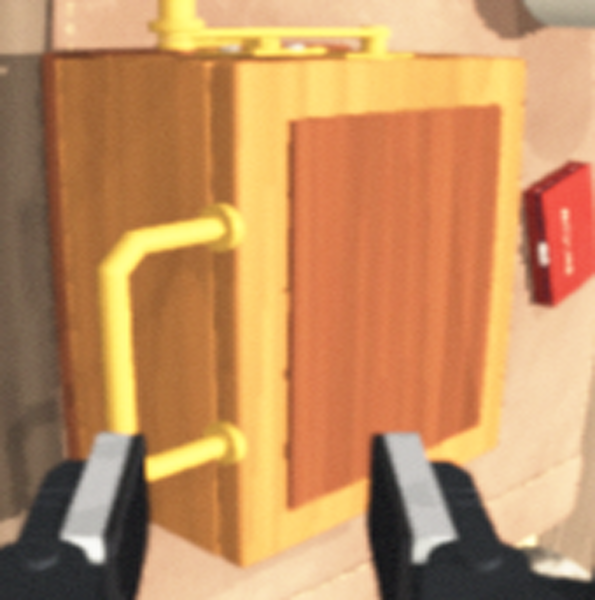

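>>> drive_tool(
  rows=[77, -6, 21, 0, 0, -33.7, 40, 77, -6, 21, 0, 0, -33.7, 40, 77, -6, 21, 0, 0, -33.7, 40, 77, -6, 21, 0, 0, -33.7, 40, 77, -6, 21, 0, 0, -33.7, 40, 77, -6, 21, 0, 0, -33.7, 40],
)

```text
clock: 2.2
eef_pos: [446.7, 47.9, 150.8]
tcp_rot: [1.586, 1.399, 0.021]
contact_force: [0.1, -0.4, 0.3]
opening: 0.397
```

```bash
python3 snap.py wrist 2; python3 -c "
from h import *
print(rel([446,48,140],Rt(80)),rel([454,48,76],Rt(80)))"
```

```text
2.2 [446.71  47.94 150.8 ] [1.5862 1.3992 0.0213] [ 0.116  0.104  2.189 -0.026  0.678  0.129] [ 0.12 -0.43  0.28]
[10.72 -3.31 -0.25 -0.42 -0.06  0.22] [ 7.515e+01 -6.290e+00 -5.000e-02 -4.200e-01 -6.000e-02  2.200e-01]
```

View pics/wrist2.png

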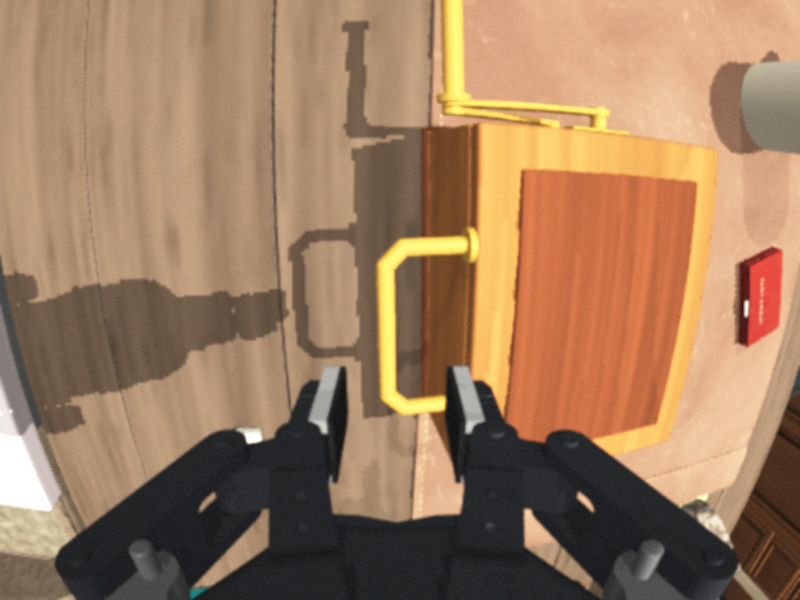

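```bash
python3 - <<'E'
from h import *
d=np.load("pics/wrist2.npz"); T=d["T"]
k=lambda u,v:(u/1.5625-.2,v/1.5625-.2)
for nm,(u,v),z in [("bar top",(387,275),95),("bar low",(390,385),95),("lidF",(474,215),101),("lidF",(470,350),101),("FL",(473,124),101),("BL",(716,149),101),("BR",(668,438),101)]:
    print(nm,onz("wrist",*k(u,v),z,T).round(1))
for y in (15,48,80): print(np.array(proj("wrist",[451,y,95],T))*1.5625)
E
```

```text
bar top [452.4  75.3  95. ]
bar low [453.8  20.5  95. ]
lidF [489.6 102.5 101. ]
lidF [491.1  38.9 101. ]
FL [488.1 142.  101. ]
BL [637.3 145.5 101. ]
BR [641.4 -40.9 101. ]
[383.9361859  395.01208329]
[383.62606889 332.40055744]
[383.45814271 264.50953986]
```

>>> drive_tool(
  rows=[25, -2, 0, -0.4, 0, 0.2, 40, 50, -3.5, 0, -0.4, 0, 0.2, 40, 75, -5, 0, -0.4, 0, 0.2, 40, 75, -5, 0, -0.4, 0, 0.2, 40],
)

```text
clock: 2.75
eef_pos: [453.4, 48.0, 74.9]
tcp_rot: [1.573, 1.4, 0.016]
contact_force: [-0.4, -0.0, 0.6]
opening: 0.401
```

```bash
python3 snap.py wrist 3
```

```text
2.75 [453.36  47.99  74.9 ] [1.5732 1.4001 0.0158] [ 0.115  0.262  2.234 -0.037  0.476  0.133] [-0.39 -0.04  0.61]
```

View pics/wrist3.png

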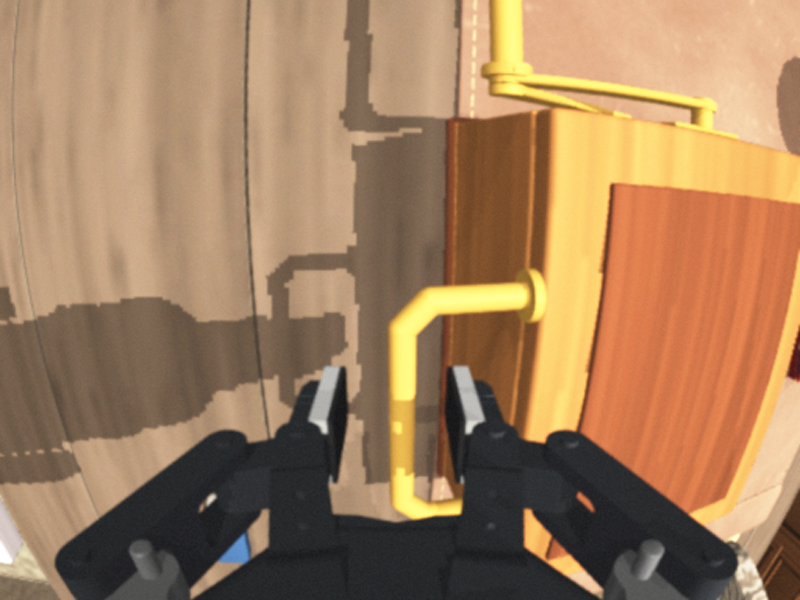

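>>> drive_tool(
  rows=[0, 1.7, 0, 0, 0, 0, 20, 0, 1.7, 0, 0, 0, 0, 14, 0, 1.7, 0, 0, 0, 0, 11, 0, 1.7, 0, 0, 0, 0, 8, 0, 1.7, 0, 0, 0, 0, 6],
  newtons=20,
)

```text
clock: 3.42
eef_pos: [454.9, 48.0, 76.0]
tcp_rot: [1.574, 1.4, 0.017]
contact_force: [-5.2, 0.7, 2.2]
opening: 0.087
```

>>> drive_tool(
  rows=[0, -0.5, 0, 0, 0, 0, 4, 0, -0.5, 0, 0, 0, 0, 4],
)

```text
clock: 3.68
eef_pos: [454.8, 48.1, 76.1]
tcp_rot: [1.574, 1.399, 0.017]
contact_force: [-1.1, 1.3, 1.6]
opening: 0.084
```

```bash
python3 snap.py wrist 4
```

```text
3.675 [454.85  48.05  76.14] [1.5744 1.3992 0.017 ] [ 0.114  0.261  2.231 -0.036  0.479  0.132] [-1.07  1.28  1.58]
```

View pics/wrist4.png

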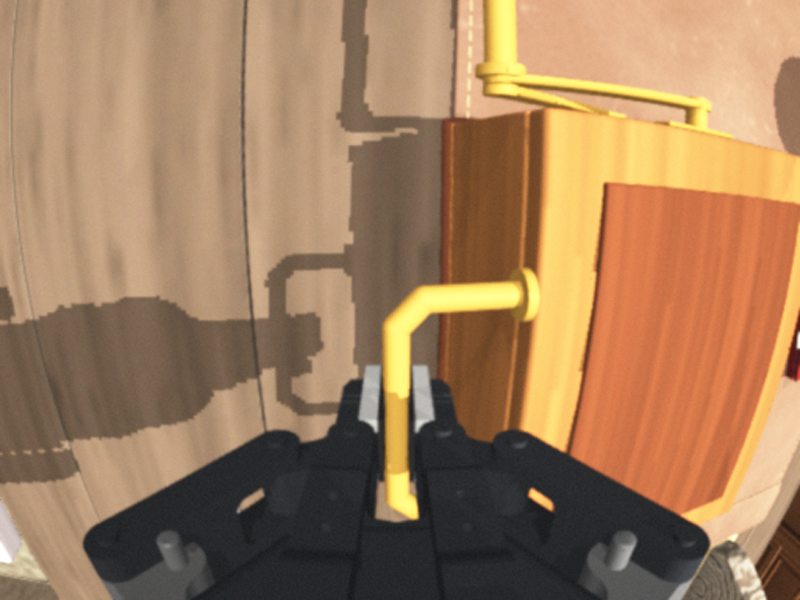

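```bash
cat > arc.py <<'E'
import sys; from h import *; from rig import r
# hinge estimate from saved; args: th_now? list of thetas ; H from file
import json
def bar(H,th): return np.array([H[0]-190*np.cos(th)+6*np.sin(th),H[1],H[2]+190*np.sin(th)+6*np.cos(th)])
if __name__=="__main__":
    H=np.array(json.load(open("H.json"))); s=r.sense(); T=pose(s["eef_pos"],s["tcp_rot"])
    g=T[:3,3]-19*T[:3,0]; d=g-H; th=np.arctan2(d[2],-d[0])-np.arctan2(6,190)
    rad=np.hypot(d[0],d[2])-np.hypot(6,190)
    n=np.array([np.sin(th),0,np.cos(th)]); e=np.array([-np.cos(th),0,np.sin(th)]); F=s["contact_force"]
    print("t",round(s["clock"],2),"th",th.round(4),"rad err",rad.round(2),"Fsq",(F@n).round(2),"Frad",(F@e).round(2),"F",F.round(1),"op",round(s["opening"],3))
    for t in map(float,sys.argv[1:]):
        b=bar(H,t); print(t,(T[:3,:3].T@(b-g))[[0,1]].round(1))
E
python3 - <<'E'
import json; json.dump([641.5,48,89],open('H.json','w'))
E
python3 arc.py 0.02 .05 .08 .11 .14 .17 .2
```

```text
t 3.73 th -0.0007 rad err -0.11 Fsq 2.33 Frad 0.67 F [-0.7  1.   2.3] op 0.083
0.02 [-3.9  0.7]
0.05 [-9.4  2.1]
0.08 [-14.9   3.6]
0.11 [-20.4   5.2]
0.14 [-25.8   7.1]
0.17 [-31.1   9.1]
0.2 [-36.4  11.2]
```

>>> drive_tool(
  rows=[-3.9, 0.7, 0, 0, 0, 0, 4, -9.4, 2.1, 0, 0, 0, 0, 4, -14.9, 3.6, 0, 0, 0, 0, 4, -14.9, 3.6, 0, 0, 0, 0, 4],
)

```text
clock: 4.22
eef_pos: [455.9, 48.1, 91.9]
tcp_rot: [1.575, 1.399, 0.017]
contact_force: [-0.5, 0.6, -2.5]
opening: 0.082
```

```bash
python3 arc.py .1 .13 .16 .2 .24 .28 .32 .36
```

```text
t 4.22 th 0.0822 rad err 0.01 Fsq -2.52 Frad 0.29 F [-0.5  0.6 -2.5] op 0.082
0.1 [-3.2  1. ]
0.13 [-8.7  2.8]
0.16 [-14.    4.7]
0.2 [-21.1   7.6]
0.24 [-28.   10.7]
0.28 [-34.8  14.1]
0.32 [-41.5  17.8]
0.36 [-48.   21.7]
```

>>> drive_tool(
  rows=[-3.2, 1, 0, 0, 0, 0, 4, -8.7, 2.8, 0, 0, 0, 0, 4, -14, 4.7, 0, 0, 0, 0, 4, -21.1, 7.6, 0, 0, 0, 0, 4, -28, 10.7, 0, 0, 0, 0, 4, -34.8, 14.1, 0, 0, 0, 0, 4, -41.5, 17.8, 0, 0, 0, 0, 4, -48, 21.7, 0, 0, 0, 0, 4],
)

```text
clock: 5.22
eef_pos: [468.6, 48.2, 143.2]
tcp_rot: [1.575, 1.4, 0.018]
contact_force: [-3.9, 3.3, -1.6]
opening: 0.081
```

```bash
python3 arc.py .39 .43 .47 .51 .55 .59 .63 .67 .71 .75
```

```text
t 5.22 th 0.3608 rad err 0.52 Fsq -2.9 Frad 3.06 F [-3.9  3.3 -1.6] op 0.081
0.39 [-4.4  3.5]
0.43 [-10.6   7.8]
0.47 [-16.6  12.5]
0.51 [-22.5  17.3]
0.55 [-28.1  22.4]
0.59 [-33.6  27.7]
0.63 [-38.8  33.2]
0.67 [-43.8  38.9]
0.71 [-48.6  44.9]
0.75 [-53.1  51. ]
```

>>> drive_tool(
  rows=[-4.4, 3.5, 0, 0, 0, 0, 4, -10.6, 7.8, 0, 0, 0, 0, 4, -16.6, 12.4, 0, 0, 0, 0, 4, -22.5, 17.2, 0, 0, 0, 0, 4, -28.1, 22.3, 0, 0, 0, 0, 4, -33.6, 27.6, 0, 0, 0, 0, 4, -38.8, 33.1, 0, 0, 0, 0, 4, -43.8, 38.8, 0, 0, 0, 0, 4, -48.6, 44.8, 0, 0, 0, 0, 4, -53.1, 50.8, 0, 0, 0, 0, 4],
)

```text
clock: 6.48
eef_pos: [508.0, 48.9, 204.5]
tcp_rot: [1.577, 1.404, 0.019]
contact_force: [-13.1, 2.3, 10.1]
opening: 0.082
```

```bash
python3 arc.py .79 .83 .87 .91 .95 .99 1.03 1.07 1.11 1.15
```

```text
t 6.47 th 0.7449 rad err 1.48 Fsq -1.47 Frad 16.42 F [-13.1   2.3  10.1] op 0.082
0.79 [-3.7  7.9]
0.83 [-7.7 14.3]
0.87 [-11.5  20.9]
0.91 [-15.   27.7]
0.95 [-18.3  34.5]
0.99 [-21.3  41.5]
1.03 [-24.   48.7]
1.07 [-26.4  55.9]
1.11 [-28.5  63.2]
1.15 [-30.3  70.5]
```

```bash
echo "[641.5,48,91.2]" > H.json; python3 arc.py .74 .77 .8 .83 .87 .91 .95 .99 1.03 1.07 1.11 1.15
```

```text
t 6.47 th 0.7366 rad err -0.05 Fsq -1.33 Frad 16.43 F [-13.1   2.3  10.1] op 0.082
0.74 [-0.4  0.5]
0.77 [-3.7  5.1]
0.8 [-6.9  9.9]
0.83 [-9.9 14.7]
0.87 [-13.7  21.3]
0.91 [-17.2  28. ]
0.95 [-20.5  34.9]
0.99 [-23.4  41.9]
1.03 [-26.1  49. ]
1.07 [-28.5  56.2]
1.11 [-30.7  63.5]
1.15 [-32.5  70.9]
```

>>> drive_tool(
  rows=[-0.4, 0.5, 0, 0, 0, 0, 4, -3.7, 5.1, 0, 0, 0, 0, 4, -6.9, 9.9, 0, 0, 0, 0, 4, -9.9, 14.7, 0, 0, 0, 0, 4, -13.7, 21.3, 0, 0, 0, 0, 4, -17.2, 28, 0, 0, 0, 0, 4, -20.5, 34.9, 0, 0, 0, 0, 4, -23.4, 41.9, 0, 0, 0, 0, 4],
)

```text
clock: 7.48
eef_pos: [546.1, 49.4, 235.1]
tcp_rot: [1.578, 1.403, 0.02]
contact_force: [-3.2, 2.7, 1.9]
opening: 0.081
```

```bash
python3 arc.py  1.01 1.05 1.09 1.13 1.17 1.2 1.22 1.24 1.26
```

```text
t 7.47 th 0.9942 rad err 0.09 Fsq -1.6 Frad 3.34 F [-3.2  2.7  1.9] op 0.081
1.01 [-1.   2.8]
1.05 [-3.6 10. ]
1.09 [-5.8 17.2]
1.13 [-7.8 24.6]
1.17 [-9.4 32. ]
1.2 [-10.5  37.6]
1.22 [-11.1  41.4]
1.24 [-11.7  45.1]
1.26 [-12.1  48.9]
```

>>> drive_tool(
  rows=[-1, 2.8, 0, 0, 0, 0, 4, -3.6, 10, 0, 0, 0, 0, 4, -5.8, 17.2, 0, 0, 0, 0, 4, -7.8, 24.6, 0, 0, 0, 0, 4, -9.4, 32, 0, 0, 0, 0, 4, -10.5, 37.6, 0, 0, 0, 0, 4, -11.1, 41.4, 0, 0, 0, 0, 4, -11.1, 41.4, 0, 0, 0, 0, 4],
)

```text
clock: 8.48
eef_pos: [585.4, 49.9, 253.0]
tcp_rot: [1.578, 1.403, 0.02]
contact_force: [-1.7, 2.4, 1.8]
opening: 0.08
```

```bash
python3 arc.py 1.23 1.24 1.25 1.26 1.27 1.28
```

```text
t 8.47 th 1.2221 rad err -0.07 Fsq -1.03 Frad 2.24 F [-1.7  2.4  1.8] op 0.08
1.23 [-0.3  1.5]
1.24 [-0.5  3.3]
1.25 [-0.8  5.2]
1.26 [-1.   7.1]
1.27 [-1.2  9. ]
1.28 [-1.4 10.9]
```

>>> drive_tool(
  rows=[-0.5, 3.3, 0, 0, 0, 0, 4, -1, 7.1, 0, 0, 0, 0, 4, -1, 7.1, 0, 0, 0, 0, 4],
)

```text
clock: 8.85
eef_pos: [592.6, 50.0, 255.3]
tcp_rot: [1.578, 1.402, 0.021]
contact_force: [-1.3, 2.0, 2.5]
opening: 0.083
```

```bash
python3 arc.py 1.27 1.28 1.29 1.3
```

```text
t 8.85 th 1.2619 rad err -0.0 Fsq -0.44 Frad 2.8 F [-1.3  2.   2.5] op 0.083
1.27 [-0.2  1.5]
1.28 [-0.4  3.4]
1.29 [-0.5  5.3]
1.3 [-0.7  7.2]
```

>>> drive_tool(
  rows=[-0.15, 1.5, 0, 0, 0, 0, 4, -0.3, 3, 0, 0, 0, 0, 4],
)

```text
clock: 9.1
eef_pos: [595.6, 50.1, 256.1]
tcp_rot: [1.579, 1.402, 0.021]
contact_force: [-1.5, 3.1, 1.7]
opening: 0.077
```

>>> drive_tool(
  rows=[-0.15, 1.5, 0, 0, 0, 0, 4, -0.3, 3, 0, 0, 0, 0, 4],
)

```text
clock: 9.35
eef_pos: [598.5, 50.1, 256.8]
tcp_rot: [1.579, 1.402, 0.021]
contact_force: [-1.1, 3.0, -0.2]
opening: 0.08
```

>>> drive_tool(
  rows=[-0.1, 1.5, 0, 0, 0, 0, 4, -0.2, 3, 0, 0, 0, 0, 4],
)

```text
clock: 9.6
eef_pos: [601.5, 50.2, 257.5]
tcp_rot: [1.579, 1.402, 0.021]
contact_force: [-1.0, 2.9, 0.7]
opening: 0.082
```

>>> drive_tool(
  rows=[-0.1, 1.5, 0, 0, 0, 0, 4, -0.2, 3, 0, 0, 0, 0, 4],
)

```text
clock: 9.85
eef_pos: [604.6, 50.2, 258.3]
tcp_rot: [1.579, 1.402, 0.021]
contact_force: [-1.5, 2.2, 1.8]
opening: 0.086
```

>>> drive_tool(
  rows=[-0.05, 1.5, 0, 0, 0, 0, 4, -0.1, 3, 0, 0, 0, 0, 4],
)

```text
clock: 10.1
eef_pos: [607.7, 50.3, 258.9]
tcp_rot: [1.579, 1.402, 0.021]
contact_force: [-0.8, 2.7, 1.4]
opening: 0.08
```

```bash
python3 arc.py 1.36 1.38 1.4 1.42; python3 - <<'E'
import numpy as np
from scipy.optimize import brentq
for a in range(82,92): print(a, round(brentq(lambda t:np.hypot(a*(1-np.cos(t)),a*np.sin(t)+45)-152,.8,1.8),3))
E
```

```text
t 10.1 th 1.3434 rad err 0.0 Fsq -0.44 Frad 1.52 F [-0.8  2.7  1.4] op 0.08
1.36 [-0.1  3.1]
1.38 [-0.1  6.9]
1.4 [ 0.  10.7]
1.42 [ 0.2 14.5]
82 1.59
83 1.559
84 1.529
85 1.501
86 1.475
87 1.45
88 1.425
89 1.402
90 1.38
91 1.359
```

>>> drive_tool(
  rows=[-0.05, 1.5, 0, 0, 0, 0, 4, -0.1, 3, 0, 0, 0, 0, 4],
)

```text
clock: 10.35
eef_pos: [610.7, 50.3, 259.4]
tcp_rot: [1.578, 1.403, 0.021]
contact_force: [-0.0, 3.4, -0.1]
opening: 0.084
```

>>> drive_tool(
  rows=[0, 1.5, 0, 0, 0, 0, 4, 0, 3, 0, 0, 0, 0, 4],
)

```text
clock: 10.6
eef_pos: [613.7, 50.3, 259.9]
tcp_rot: [1.579, 1.403, 0.021]
contact_force: [-1.1, 2.7, -0.2]
opening: 0.082
```

>>> drive_tool(
  rows=[0, 1.5, 0, 0, 0, 0, 4, 0, 3, 0, 0, 0, 0, 4],
)

```text
clock: 10.85
eef_pos: [616.9, 50.4, 260.5]
tcp_rot: [1.579, 1.402, 0.021]
contact_force: [-0.5, 3.1, 0.4]
opening: 0.081
```

>>> drive_tool(
  rows=[0, 1.5, 0, 0, 0, 0, 4, 0, 3, 0, 0, 0, 0, 4],
)

```text
clock: 11.1
eef_pos: [619.9, 50.4, 261.0]
tcp_rot: [1.579, 1.402, 0.021]
contact_force: [-0.2, 2.4, 3.3]
opening: 0.083
```

>>> drive_tool(
  rows=[0, 1.2, 0, 0, 0, 0, 4, 0.1, 2.5, 0, 0, 0, 0, 4],
)

```text
clock: 11.35
eef_pos: [622.5, 50.4, 261.4]
tcp_rot: [1.579, 1.402, 0.021]
contact_force: [-1.2, 2.1, 0.2]
opening: 0.084
```

>>> drive_tool(
  rows=[0, 1.2, 0, 0, 0, 0, 4, 0.1, 2.5, 0, 0, 0, 0, 4],
)

```text
clock: 11.6
eef_pos: [624.7, 50.5, 261.6]
tcp_rot: [1.579, 1.403, 0.021]
contact_force: [-4.6, 3.4, 2.5]
opening: 0.083
```

```bash
python3 arc.py 1.45; python3 snap.py scene 5; python3 -c "
import cv2;im=cv2.imread('pics/scene5.png');cv2.imwrite('pics/scene5c.png',cv2.resize(im[60:360,200:520],None,fx=2,fy=2))"
```

```text
t 11.6 th 1.4339 rad err 0.09 Fsq -4.17 Frad 3.08 F [-4.6  3.4  2.5] op 0.083
1.45 [0.3 3. ]
11.6 [624.68  50.5  261.59] [1.5789 1.4032 0.0211] [ 0.084  0.243  1.726 -0.012  1.005  0.077] [-4.55  3.37  2.48]
```

View pics/scene5c.png

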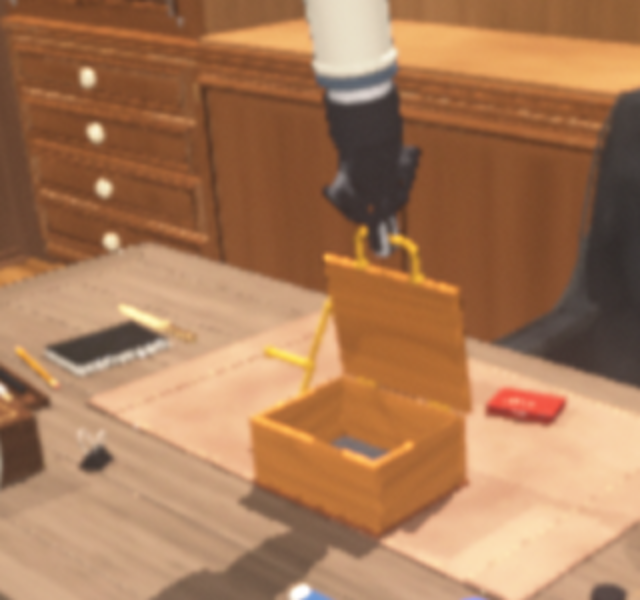

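>>> drive_tool(
  rows=[0, 0.8, 0, 0, 0, 0, 4, 0, 0.8, 0, 0, 0, 0, 4],
)

```text
clock: 11.9
eef_pos: [625.0, 50.5, 261.6]
tcp_rot: [1.579, 1.404, 0.021]
contact_force: [-5.0, 2.2, 3.0]
opening: 0.082
```

>>> drive_tool(
  rows=[0, 1.1, 0, 0, 0, 0, 4, 0, 1.1, 0, 0, 0, 0, 4],
)

```text
clock: 12.15
eef_pos: [625.3, 50.5, 261.6]
tcp_rot: [1.579, 1.406, 0.021]
contact_force: [-6.0, 2.7, 3.2]
opening: 0.082
```

>>> drive_tool(
  rows=[0, 1.4, 0, 0, 0, 0, 4, 0, 1.4, 0, 0, 0, 0, 4],
)

```text
clock: 12.4
eef_pos: [625.7, 50.5, 261.7]
tcp_rot: [1.579, 1.408, 0.021]
contact_force: [-6.1, 2.5, 2.8]
opening: 0.085
```

>>> drive_tool(
  rows=[0, 1.6, 0, 0, 0, 0, 4, 0, 1.6, 0, 0, 0, 0, 4],
)

```text
clock: 12.65
eef_pos: [626.2, 50.6, 261.7]
tcp_rot: [1.579, 1.411, 0.021]
contact_force: [-7.8, 3.8, 4.6]
opening: 0.086
```

```bash
python3 arc.py; python3 snap.py wrist 6;
```

```text
t 12.65 th 1.4425 rad err 0.08 Fsq -7.17 Frad 5.57 F [-7.8  3.8  4.6] op 0.086
12.65 [626.17  50.55 261.73] [1.579  1.4106 0.0211] [ 0.084  0.249  1.717 -0.012  1.015  0.076] [-7.83  3.79  4.61]
```

View pics/wrist6.png

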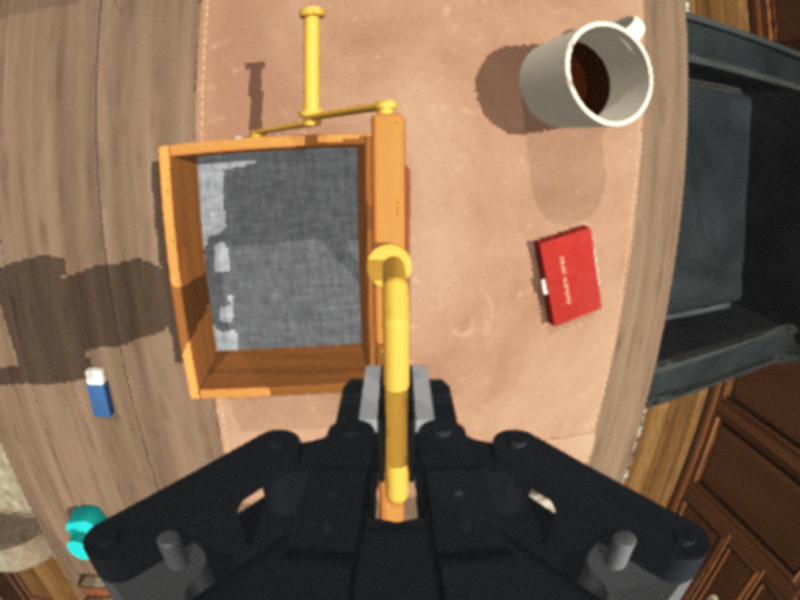

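>>> drive_tool(
  rows=[0, 1.7, 0, 0, 0, 0, 4, 0, 1.7, 0, 0, 0, 0, 4],
)

```text
clock: 12.95
eef_pos: [626.5, 50.6, 261.7]
tcp_rot: [1.579, 1.414, 0.021]
contact_force: [-8.6, 1.8, 4.1]
opening: 0.08
```

```bash
python3 arc.py
```

```text
t 12.95 th 1.4443 rad err 0.03 Fsq -8.02 Frad 5.12 F [-8.6  1.8  4.1] op 0.08
```

>>> drive_tool(
  rows=[0, 1.2, 0, 0, 0, 0, 4, 0, 1.9, 0, 0, 0, 0, 4],
)

```text
clock: 13.2
eef_pos: [626.8, 50.6, 261.8]
tcp_rot: [1.579, 1.417, 0.021]
contact_force: [-9.0, 2.3, 4.5]
opening: 0.087
```

```bash
python3 arc.py; python3 snap.py scene 7; python3 -c "
import cv2;im=cv2.imread('pics/scene7.png');cv2.imwrite('pics/scene7c.png',cv2.resize(im[160:310,300:460],None,fx=4,fy=4))"
```

```text
t 13.2 th 1.4466 rad err 0.05 Fsq -8.32 Frad 5.6 F [-9.   2.3  4.5] op 0.087
13.2 [626.82  50.59 261.75] [1.5786 1.4167 0.0207] [ 0.083  0.253  1.711 -0.011  1.023  0.076] [-8.95  2.29  4.53]
```

View pics/scene7c.png

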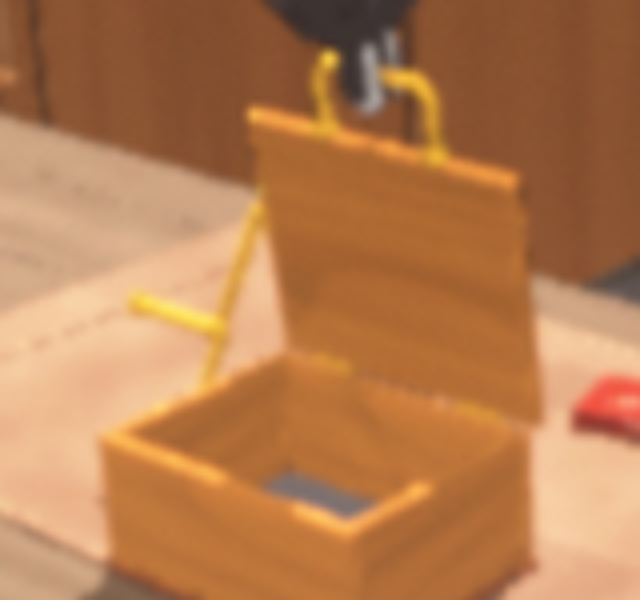

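>>> drive_tool(
  rows=[0, 1, 0, 0, 0, 0, 4, 0, 0, 0, 0, 0, 0, 4, 0, -1.5, 0, 0, 0, 0, 4, 0, -3, 0, 0, 0, 0, 4],
)

```text
clock: 13.75
eef_pos: [623.7, 50.5, 261.5]
tcp_rot: [1.578, 1.417, 0.02]
contact_force: [-2.6, 2.8, 2.6]
opening: 0.082
```

```bash
python3 arc.py; python3 snap.py wrist 8; python3 snap.py scene 8; python3 -c "
import cv2;im=cv2.imread('pics/scene8.png');cv2.imwrite('pics/scene8c.png',cv2.resize(im[160:310,300:460],None,fx=4,fy=4))"
```

```text
t 13.75 th 1.4302 rad err 0.06 Fsq -2.25 Frad 2.9 F [-2.6  2.8  2.6] op 0.082
13.75 [623.72  50.49 261.45] [1.5779 1.4168 0.02  ] [ 0.084  0.249  1.718 -0.011  1.021  0.076] [-2.64  2.8   2.56]
13.8 [623.73  50.49 261.44] [1.578  1.4166 0.02  ] [ 0.084  0.248  1.718 -0.011  1.021  0.076] [-3.72  1.4   2.66]
```

View pics/scene8c.png

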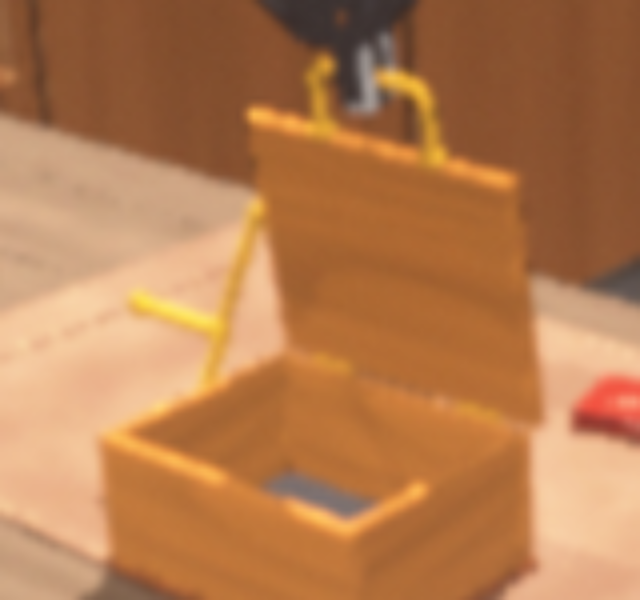

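View pics/wrist8.png

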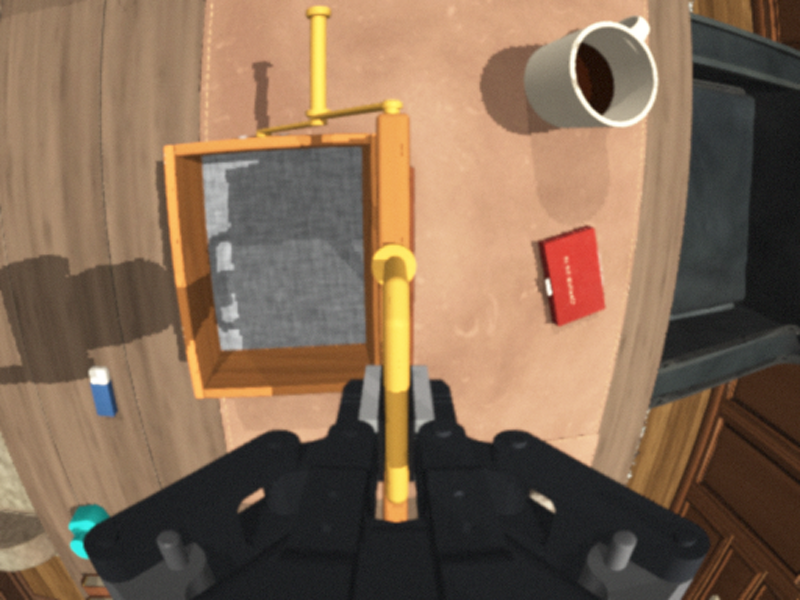

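```bash
python3 - <<'E'
from h import *
d=np.load("pics/wrist8.npz"); T=d["T"]
k=lambda u,v:(u/1.5625-.2,v/1.5625-.2)
for nm,w,s in [("end",(318,12),(334.5,235)),("base",(318,118),(355.5,241.5)),("lidpiv",(392,107),(365,211)),("lower",(262,134),(352,256))]:
    print(nm,*tri([ray("wrist",*k(*w),T),ray("scene",*k(*s))]))
E
```

```text
end [597.23768313 221.48496447 113.31611748] [np.float64(0.9971878660210158), np.float64(0.9971878660211972)]
base [599.03097433 152.38776213 113.90709667] [np.float64(1.7932053970411985), np.float64(1.7932053970411732)]
lidpiv [635.15688633 152.50049087 177.91250627] [np.float64(2.0310764472211082), np.float64(2.031076447221163)]
lower [566.18438474 140.49011864  92.60775405] [np.float64(7.7035865475349645), np.float64(7.703586547534854)]
```

>>> drive_tool(
  rows=[0, 2, 0, 0, 0, 0, 4, 0, 4, 0, 0, 0, 0, 4, 0, 4, 0, 0, 0, 0, 4, 0, 4, 0, 0, 0, 0, 4],
)

```text
clock: 14.35
eef_pos: [626.6, 50.6, 261.7]
tcp_rot: [1.578, 1.419, 0.02]
contact_force: [-7.8, 3.0, 5.6]
opening: 0.082
```

>>> drive_tool(
  rows=[0, 1.6, 0, 0, 0, 0, 4, 0, 1.9, 0, 0, 0, 0, 4, 0, 2.2, 0, 0, 0, 0, 4],
)

```text
clock: 14.72
eef_pos: [627.3, 50.6, 261.8]
tcp_rot: [1.579, 1.423, 0.021]
contact_force: [-11.4, 1.7, 6.8]
opening: 0.081
```

```bash
python3 arc.py; python3 snap.py wrist 9; python3 arc.py; python3 snap.py scene 9; python3 arc.py; python3 -c "
import cv2;im=cv2.imread('pics/scene9.png');cv2.imwrite('pics/scene9c.png',cv2.resize(im[160:310,300:460],None,fx=4,fy=4))"
```

```text
t 14.72 th 1.4498 rad err 0.04 Fsq -10.47 Frad 8.1 F [-11.4   1.7   6.8] op 0.081
14.725 [627.32  50.63 261.78] [1.5786 1.4229 0.0206] [ 0.083  0.257  1.705 -0.011  1.032  0.075] [-11.37   1.65   6.78]
t 14.78 th 1.4498 rad err 0.04 Fsq -9.31 Frad 8.06 F [-10.2   1.    6.9] op 0.083
14.775 [627.32  50.62 261.78] [1.5786 1.4229 0.0206] [ 0.083  0.257  1.705 -0.011  1.032  0.075] [-10.22   1.03   6.88]
t 14.82 th 1.4497 rad err 0.01 Fsq -9.88 Frad 8.17 F [-10.8   2.3   6.9] op 0.078
```

View pics/wrist9.png

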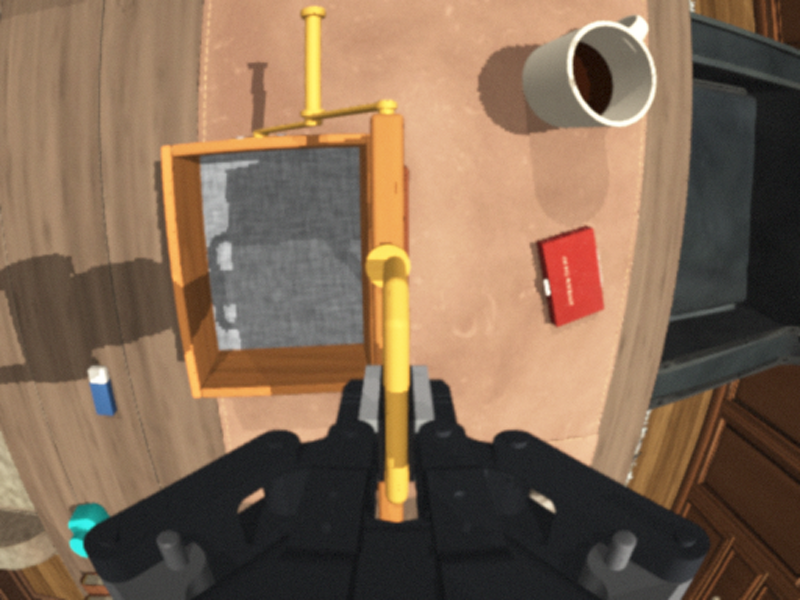

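View pics/scene9c.png

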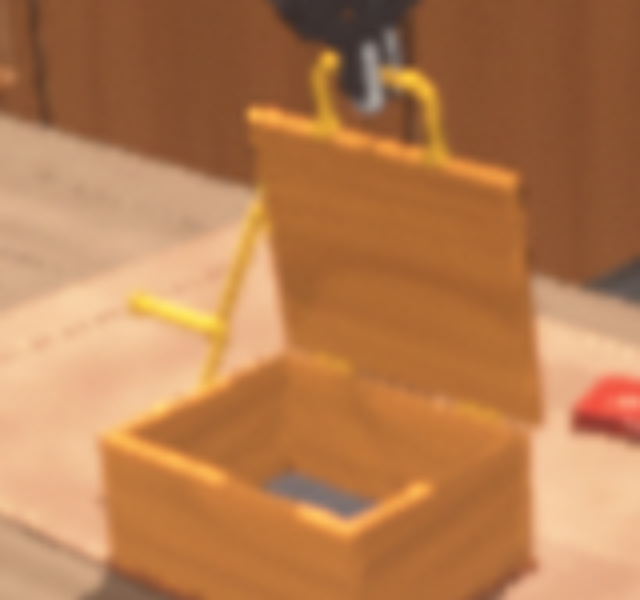

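>>> drive_tool(
  rows=[0, -1, 0, 0, 0, 0, 4, 0, -3, 0, 0, 0, 0, 4, 0, -5, 0, 0, 0, 0, 4, 0, -7, 0, 0, 0, 0, 4, 0, -7, 0, 0, 0, 0, 4],
)

```text
clock: 15.45
eef_pos: [620.7, 50.5, 261.1]
tcp_rot: [1.578, 1.422, 0.02]
contact_force: [-1.6, 0.9, 4.2]
opening: 0.083
```

```bash
python3 arc.py; python3 snap.py wrist 10; python3 arc.py
```

```text
t 15.45 th 1.4149 rad err 0.02 Fsq -0.98 Frad 4.37 F [-1.6  0.9  4.2] op 0.083
15.45 [620.74  50.46 261.06] [1.5779 1.422  0.02  ] [ 0.084  0.247  1.721 -0.011  1.026  0.076] [-1.64  0.89  4.16]
t 15.5 th 1.4149 rad err 0.03 Fsq -1.48 Frad 4.56 F [-2.2  1.1  4.3] op 0.084
```

View pics/wrist10.png

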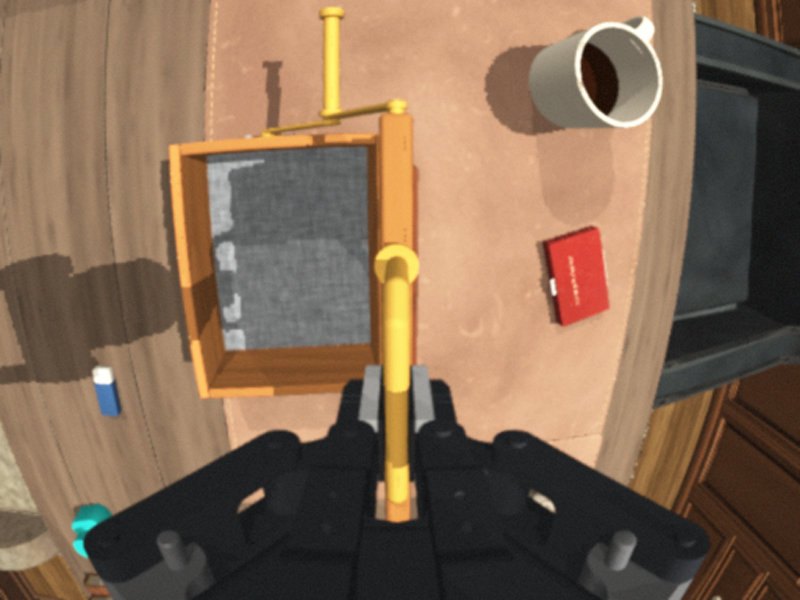

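>>> drive_tool(
  rows=[0, -2, 0, 0, 0, 0, 4, 0, -4, 0, 0, 0, 0, 4, 0, -4, 0, 0, 0, 0, 4],
)

```text
clock: 15.88
eef_pos: [616.7, 50.4, 260.5]
tcp_rot: [1.578, 1.422, 0.02]
contact_force: [-1.1, 1.0, 4.6]
opening: 0.085
```

```bash
python3 arc.py; python3 snap.py wrist 11; python3 arc.py
```

```text
t 15.88 th 1.3932 rad err 0.03 Fsq -0.31 Frad 4.68 F [-1.1  1.   4.6] op 0.085
15.875 [616.65  50.41 260.51] [1.5776 1.422  0.0197] [ 0.084  0.241  1.73  -0.011  1.023  0.077] [-1.13  0.98  4.55]
t 15.93 th 1.3934 rad err 0.02 Fsq -0.67 Frad 4.93 F [-1.5  0.7  4.7] op 0.086
```

View pics/wrist11.png

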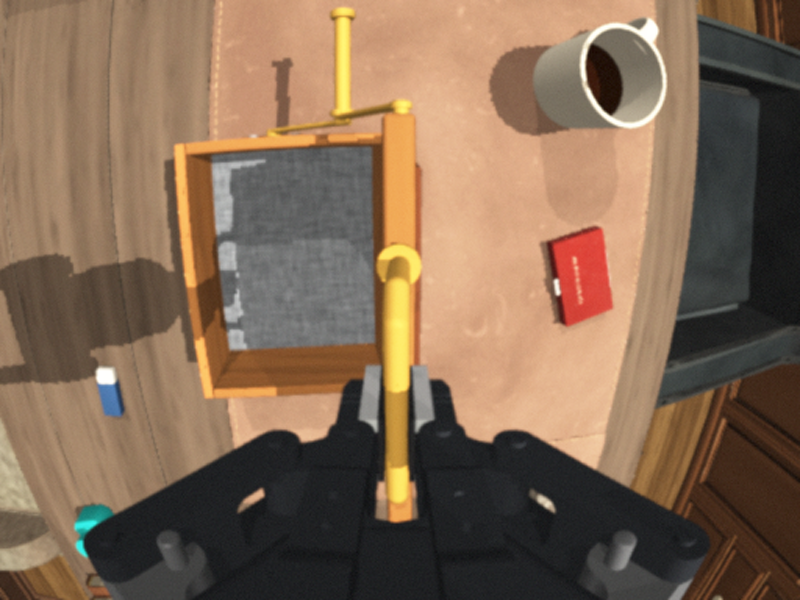

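>>> drive_tool(
  rows=[0, -1.5, 0, 0, 0, 0, 4, 0, -3, 0, 0, 0, 0, 4, 0, -3, 0, 0, 0, 0, 4],
)

```text
clock: 16.3
eef_pos: [613.7, 50.3, 260.1]
tcp_rot: [1.577, 1.422, 0.019]
contact_force: [-0.4, 0.9, 3.4]
opening: 0.079
```

```bash
python3 arc.py
```

```text
t 16.3 th 1.3775 rad err 0.05 Fsq 0.27 Frad 3.38 F [-0.4  0.9  3.4] op 0.079
```

>>> drive_tool(
  rows=[0, -1.2, 0, 0, 0, 0, 4, 0, -2, 0, 0, 0, 0, 4],
)

```text
clock: 16.55
eef_pos: [611.9, 50.3, 259.8]
tcp_rot: [1.577, 1.422, 0.019]
contact_force: [1.0, 0.6, 2.6]
opening: 0.084
```

```bash
python3 arc.py
```

```text
t 16.55 th 1.3678 rad err 0.05 Fsq 1.54 Frad 2.3 F [1.  0.6 2.6] op 0.084
```

>>> drive_tool(
  rows=[0, 1.5, 0, 0, 0, 0, 4, 0, 2, 0, 0, 0, 0, 12, 0, 2, 0, 0, 0, 0, 25, 0, 2, 0, 0, 0, 0, 35, -20, 2, 0, 0, 0, 0, 35, -60, 2, 0, 0, 0, 0, 35, -80, 2, 0, 0, 0, 0, 35, -80, 2, 0, 0, 0, 0, 60, -80, 2, 0, 0, 0, 0, 80],
)

```text
clock: 17.68
eef_pos: [601.5, 50.0, 338.0]
tcp_rot: [1.577, 1.423, 0.019]
contact_force: [-0.2, -0.4, -0.4]
opening: 0.764
```

```bash
python3 snap.py wrist 12; python3 snap.py scene 12; python3 -c "
import cv2;im=cv2.imread('pics/scene12.png');cv2.imwrite('pics/scene12c.png',cv2.resize(im[130:380,300:600],None,fx=2.4,fy=2.4))"
```

```text
17.675 [601.5   50.02 337.96] [1.5766 1.4229 0.0186] [ 0.086  0.156  1.663 -0.011  1.175  0.077] [-0.21 -0.37 -0.44]
17.725 [601.39  50.02 337.67] [1.5758 1.4236 0.0179] [ 0.086  0.157  1.663 -0.011  1.175  0.077] [-0.82 -0.93 -0.23]
```

View pics/scene12c.png

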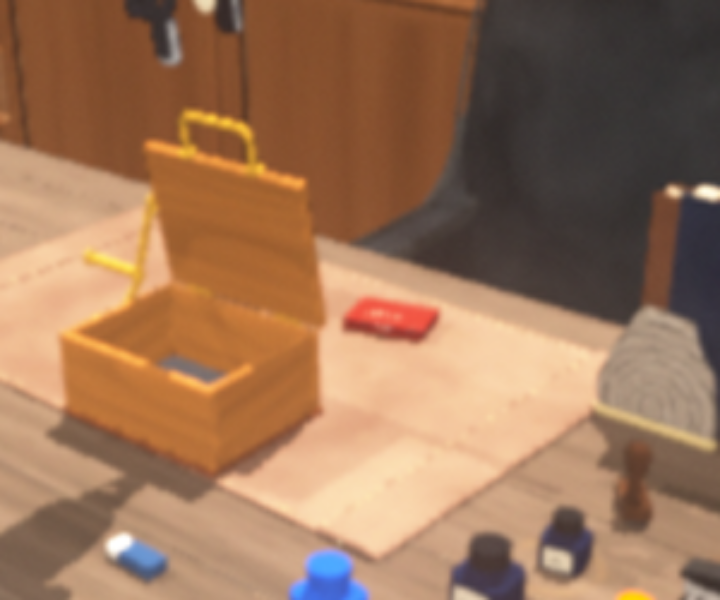

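View pics/wrist12.png

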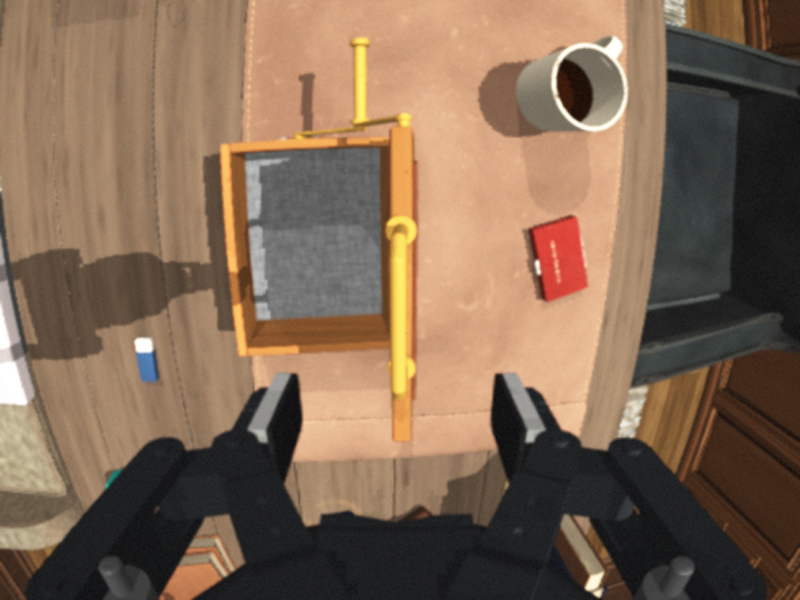

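```bash
cat >> h.py <<'E'
def Rdown(a):
    "tool x down, tool y at world heading a (deg)"
    a=np.radians(a); y=np.array([np.cos(a),np.sin(a),0]); x=np.array([0,0,-1.]); return np.column_stack([x,y,np.cross(x,y)])
E
python3 - <<'E'
from h import *; from fk import *; from rig import r
s=r.sense(); q=s["qpos"]
for P,a in [((491,-333,230),90),((491,-333,15),90),((550,50,130),90)]:
    qq,e=ik(np.array(P),Rdown(a),[np.arctan2(P[1],P[0]),.3,1.7,0,1.1,-1.5 if 0 else 1.5]); print(qq.round(2),e)
    print(rel(P,Rdown(a)))
E
```

```text
[-0.91  0.24  2.17  0.74  0.57  3.02] 1.3578357301417268
[  89.31 -129.83  381.64  -89.09    6.53   -6.68]
[-0.69  0.55  2.25  0.99  0.16  3.02] 0.8326514434750589
[ 301.99 -161.34  381.8   -89.09    6.53   -6.68]
[ 0.09  0.34  1.92 -0.    0.88 -1.48] 2.2737367544323206e-15
[197.89 -81.28  -0.49 -89.09   6.53  -6.68]
```

```bash
python3 - <<'E'
from h import *; from fk import *
for P,a in [((491,-333,230),90),((491,-333,15),90),((550,50,130),90)]:
    qq,e=ik(np.array(P),Rdown(a),[np.arctan2(P[1],P[0]),.3,1.7,0,1.1,-2]); print(qq.round(2),e)
print(rel((480,-333,270),Rdown(90)))
E
```

```text
[-0.6   0.31  1.71 -0.    1.13 -2.17] 8.895199243852402e-11
[-0.6   0.53  1.93 -0.    0.68 -2.17] 7.744915819785092e-11
[ 0.09  0.34  1.92  0.    0.88 -1.48] 2.1032064978498965e-14
[  48.13 -134.85  381.46  -89.09    6.53   -6.68]
```

>>> drive_tool(
  rows=[10, -60, 150, -40, 3, -3, 80, 48, -135, 381, -89.1, 6.5, -6.7, 80, 48, -135, 381, -89.1, 6.5, -6.7, 80, 48, -135, 381, -89.1, 6.5, -6.7, 80, 48, -135, 381, -89.1, 6.5, -6.7, 80, 48, -135, 381, -89.1, 6.5, -6.7, 80, 48, -135, 381, -89.1, 6.5, -6.7, 80, 48, -135, 381, -89.1, 6.5, -6.7, 80, 48, -135, 381, -89.1, 6.5, -6.7, 80, 48, -135, 381, -89.1, 6.5, -6.7, 80],
)

```text
clock: 19.02
eef_pos: [479.6, -332.4, 269.0]
tcp_rot: [2.743, 1.569, 2.742]
contact_force: [-0.1, 1.0, 0.6]
opening: 0.8
```

```bash
python3 snap.py wrist 13; python3 -c "
from h import *
print(rel((491,-333,200),Rdown(90)))"
```

```text
19.025 [ 479.58 -332.42  268.96] [2.7427 1.5695 2.7417] [-0.609  0.256  1.682 -0.     1.205 -2.178] [-0.05  1.04  0.58]
[ 6.922e+01 -7.300e-01  1.136e+01 -1.900e-01 -4.000e-02 -3.000e-02]
```

View pics/wrist13.png

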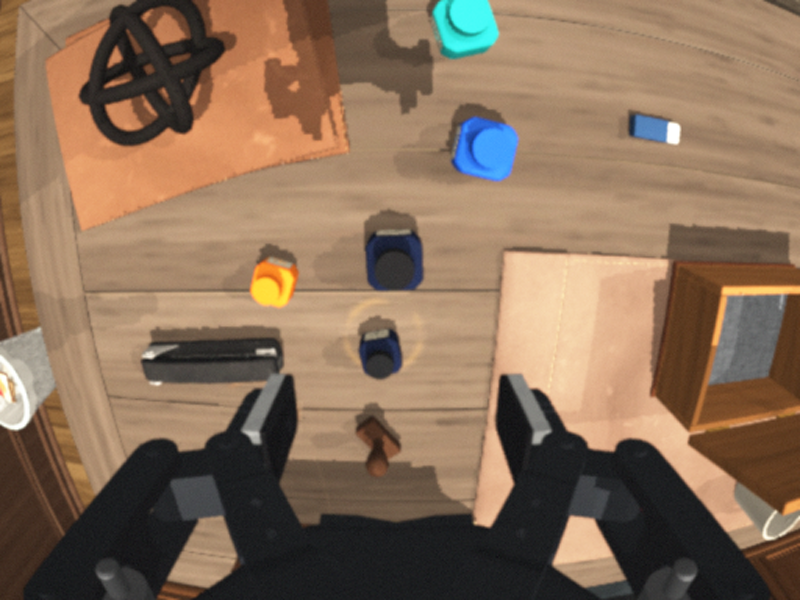

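```bash
python3 - <<'E'
from h import *
d=np.load("pics/wrist13.npz"); T=d["T"]; im=d["im"][:,:,::-1]
cv2.imwrite("pics/c13.png",cv2.resize(im[135:255,215:295],None,fx=7,fy=5,interpolation=cv2.INTER_CUBIC) if 0 else cv2.resize(im[135:255,215:295],None,fx=5,fy=5,interpolation=cv2.INTER_CUBIC))
k=lambda u,v:(u/1.5625-.2,v/1.5625-.2)
for nm,(u,v),z in [("cap",(395,268),58),("bL",(366,250),43),("bR",(423,250),43),("body far",(397,228),20),("small cap",(379,363),45)]:
    print(nm,onz("wrist",*k(u,v),z,T).round(1))
E
```

```text
cap [ 489.  -331.8   58. ]
bL [ 477.6 -355.3   43. ]
bR [ 477.7 -309.2   43. ]
body far [ 463.3 -330.2   20. ]
small cap [ 577.3 -346.    45. ]
```

View pics/c13.png

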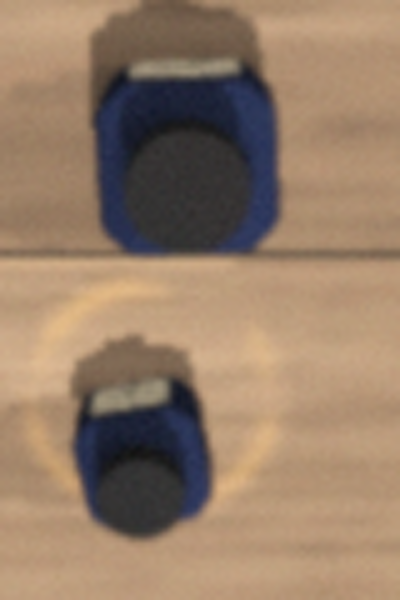

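```bash
python3 -c "
from h import *
print(rel((490,-332,16),Rdown(90)))"
```

```text
[ 2.5322e+02  1.8000e-01  1.0490e+01 -1.9000e-01 -4.0000e-02 -3.0000e-02]
```

>>> drive_tool(
  rows=[60, 0.2, 10.5, -0.2, 0, 0, 72, 120, 0.2, 10.5, -0.2, 0, 0, 72, 170, 0.2, 10.5, -0.2, 0, 0, 72, 210, 0.2, 10.5, -0.2, 0, 0, 72, 235, 0.2, 10.5, -0.2, 0, 0, 72, 253, 0.2, 10.5, -0.2, 0, 0, 72, 253, 0.2, 10.5, -0.2, 0, 0, 72],
)

```text
clock: 19.95
eef_pos: [489.4, -331.4, 15.2]
tcp_rot: [2.525, 1.568, 2.524]
contact_force: [-0.1, -0.1, 0.1]
opening: 0.719
```

```bash
python3 snap.py wrist 14
```

```text
19.95 [ 489.4  -331.43   15.18] [2.5254 1.5679 2.5243] [-0.598  0.58   1.845  0.     0.719 -2.168] [-0.06 -0.15  0.09]
```

View pics/wrist14.png

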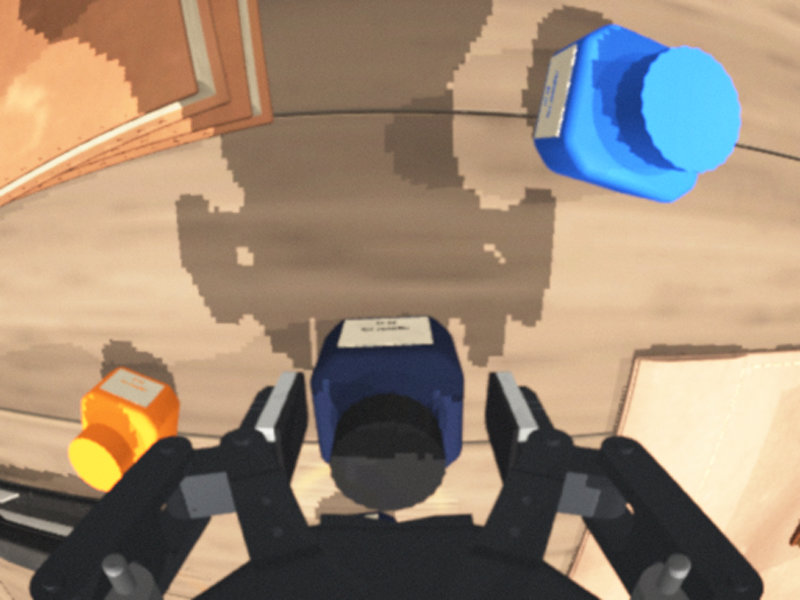

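>>> drive_tool(
  rows=[0, 0, 0, 0, 0, 0, 60, 0, 0, 0, 0, 0, 0, 50, 0, 0, 0, 0, 0, 0, 50, 0, 0, 0, 0, 0, 0, 50, -10, 0, 0, 0, 0, 0, 50, -30, 0, 0, 0, 0, 0, 50, -70, 0, 0, 0, 0, 0, 50, -120, 0, 0, 0, 0, 0, 50, -160, 0, 0, 0, 0, 0, 50, -160, 0, 0, 0, 0, 0, 50],
  newtons=30,
)

```text
clock: 21.25
eef_pos: [492.1, -333.3, 181.1]
tcp_rot: [-0.587, 1.564, -0.588]
contact_force: [-0.4, -0.6, -1.7]
opening: 0.545
```

```bash
python3 snap.py wrist 15;  python3 -c "
from h import *
print(rel((545,45,175),Rdown(90.76)))"
```

```text
21.25 [ 492.1  -333.29  181.07] [-0.5867  1.5645 -0.5876] [-0.598  0.355  1.753  0.     1.028 -2.168] [-0.43 -0.61 -1.73]
[ 3.2100e+00  3.7753e+02  5.3760e+01 -8.1000e-01  1.3000e-01  8.0000e-02]
```

View pics/wrist15.png

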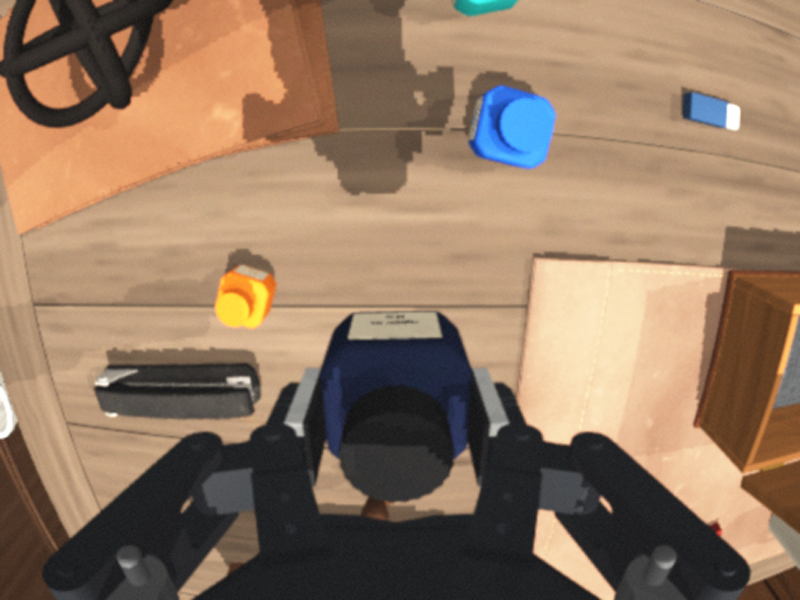

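>>> drive_tool(
  rows=[3, 60, 10, 0, 0, 0, 50, 3, 120, 20, 0, 0, 0, 50, 3, 180, 30, 0, 0, 0, 50, 3, 240, 38, 0, 0, 0, 50, 3, 300, 44, 0, 0, 0, 50, 3, 350, 44, 0, 0, 0, 50, 3, 381, 44, -0.8, 0, 0, 50, 3, 381, 44, -0.8, 0, 0, 50, 3, 381, 44, -0.8, 0, 0, 50],
)

```text
clock: 22.42
eef_pos: [534.5, 48.1, 174.4]
tcp_rot: [-1.361, 1.569, -1.348]
contact_force: [0.9, -0.5, -1.3]
opening: 0.548
```

```bash
python3 snap.py wrist 16;python3 snap.py scene 16;  python3 -c "
from h import *
print(rel((536,49,28),Rdown(90.76)))"
```

```text
22.425 [534.49  48.09 174.37] [-1.3614  1.5688 -1.3479] [ 0.088  0.281  1.877 -0.002  0.983 -1.495] [ 0.87 -0.54 -1.26]
22.475 [534.68  47.73 174.53] [-1.1783  1.5688 -1.1657] [ 0.087  0.281  1.877 -0.002  0.983 -1.495] [-0.51 -0.75 -1.97]
[ 1.4672e+02  1.7000e+00  9.6000e-01 -7.0000e-02  7.0000e-02  1.0000e-01]
```

View pics/wrist16.png

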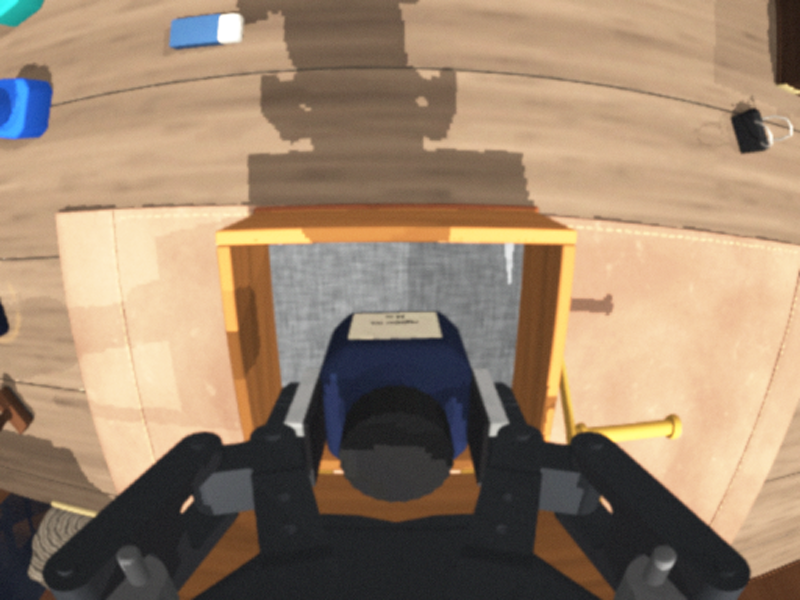

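View pics/scene16.png

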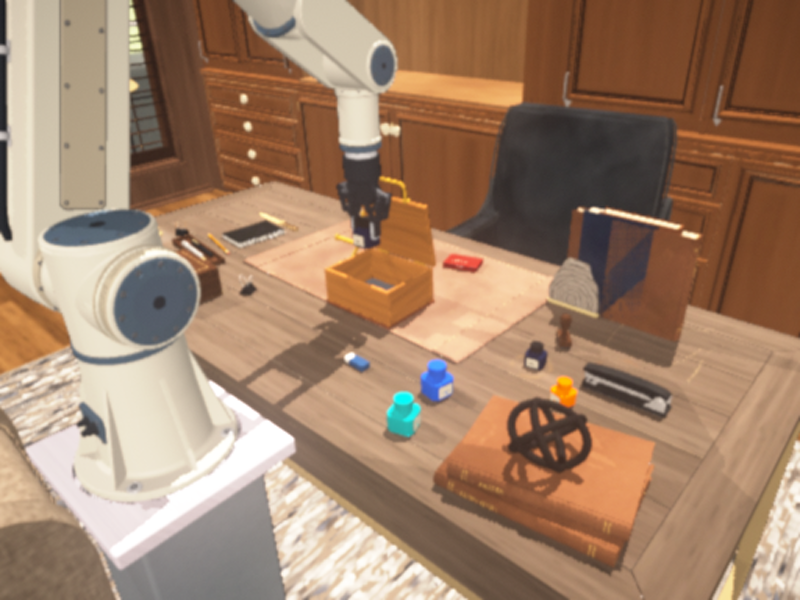

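>>> drive_tool(
  rows=[40, 1, 1, 0, 0, 0, 50, 80, 1.5, 1, 0, 0, 0, 50, 110, 1.5, 1, 0, 0, 0, 50, 130, 1.5, 1, 0, 0, 0, 50, 140, 1.5, 1, 0, 0, 0, 50, 144, 1.5, 1, 0, 0, 0, 50, 146, 1.5, 1, 0, 0, 0, 50, 146, 1.5, 1, 0, 0, 0, 50],
)

```text
clock: 23.52
eef_pos: [536.6, 48.7, 29.6]
tcp_rot: [-0.586, 1.568, -0.574]
contact_force: [-0.5, -1.5, 0.0]
opening: 0.545
```

>>> drive_tool(
  rows=[1.2, 0, 0, 0, 0, 0, 50, 2, 0, 0, 0, 0, 0, 50],
)

```text
clock: 23.78
eef_pos: [536.8, 48.7, 29.4]
tcp_rot: [-0.541, 1.567, -0.529]
contact_force: [-9.7, -2.1, 28.9]
opening: 0.549
```

>>> drive_tool(
  rows=[-0.5, 0, 0, 0, 0, 0, 50, -0.5, 0, 0, 0, 0, 0, 58, -0.5, 0, 0, 0, 0, 0, 66, -0.5, 0, 0, 0, 0, 0, 72, -0.5, 0, 0, 0, 0, 0, 72],
)

```text
clock: 24.4
eef_pos: [536.7, 48.7, 29.8]
tcp_rot: [-0.563, 1.568, -0.551]
contact_force: [0.3, 0.1, -0.2]
opening: 0.724
```

```bash
python3 snap.py wrist 17
```

```text
24.4 [536.73  48.71  29.79] [-0.5627  1.5676 -0.5507] [ 0.089  0.499  1.96  -0.003  0.68  -1.491] [ 0.32  0.12 -0.25]
```

View pics/wrist17.png

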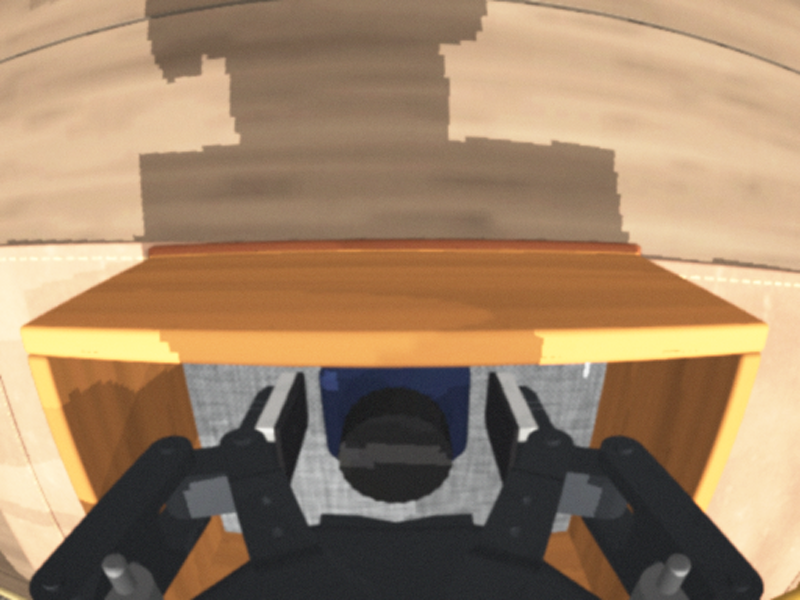

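>>> drive_tool(
  rows=[-20, 0, 0, 0, 0, 0, 72, -60, 0, -3, 0, 0, 0, 72, -110, 0, -20, 0, 0, 0, 72, -160, 0, -40, 0, 0, 0, 72, -210, 0, -60, 0, 0, 0, 60, -230, 0, -70, 0, 0, 0, 60, -230, 0, -70, 0, 0, 0, 60],
)

```text
clock: 25.32
eef_pos: [466.5, 48.3, 261.2]
tcp_rot: [-0.222, 1.564, -0.21]
contact_force: [-0.2, -0.3, 0.0]
opening: 0.598
```

```bash
python3 snap.py wrist 18; python3 snap.py scene 18;  python3 snap.py top 18; python3 -c "
import cv2;im=cv2.imread('pics/scene18.png');cv2.imwrite('pics/scene18c.png',cv2.resize(im[160:310,300:460],None,fx=4,fy=4))
from h import *; from fk import *
for P in [(610,200,109),(552,200,124),(484,200,84)]:
  for phi in (55,60,65,70):
    Rm=Rt(phi); T=np.array(P)+19*Rm[:,0]; q,e=ik(T,Rm,[.3,.3,2,0,.5,.3]); print(P,phi,q.round(2),round(e,4))
"
```

```text
25.325 [466.53  48.35 261.17] [-0.2218  1.5645 -0.2098] [ 0.101  0.071  1.924 -0.002  1.141 -1.48 ] [-0.17 -0.31  0.02]
25.375 [466.29  48.27 259.83] [-0.375   1.5663 -0.3629] [ 0.101  0.074  1.924 -0.002  1.14  -1.481] [ 0.17  0.09 -0.55]
25.425 [466.06  48.23 259.  ] [-0.5972  1.5677 -0.5852] [ 0.101  0.075  1.925 -0.002  1.139 -1.481] [-0.55  0.35  0.39]
(610, 200, 109) 55 [ 0.43  0.36  2.16 -1.3   0.24  1.65] 0.0493
(610, 200, 109) 60 [ 0.41  0.37  2.13 -0.91  0.25  1.25] 0.0
(610, 200, 109) 65 [ 0.4   0.38  2.07 -0.51  0.33  0.84] 0.0
(610, 200, 109) 70 [ 0.38  0.39  2.01 -0.3   0.43  0.61] 0.0
(552, 200, 124) 55 [ 0.49  0.28  2.25 -1.3   0.27  1.69] 0.0558
(552, 200, 124) 60 [ 0.47  0.28  2.22 -0.96  0.27  1.34] 0.0
(552, 200, 124) 65 [ 0.44  0.29  2.16 -0.57  0.34  0.93] 0.0
(552, 200, 124) 70 [ 0.42  0.31  2.1  -0.33  0.43  0.69] 0.0
(484, 200, 84) 55 [ 0.57  0.25  2.34 -1.3   0.3   1.78] 0.2269
(484, 200, 84) 60 [ 0.54  0.28  2.35 -1.3   0.26  1.77] 0.0663
(484, 200, 84) 65 [ 0.52  0.29  2.32 -0.97  0.25  1.42] 0.0
(484, 200, 84) 70 [ 0.49  0.29  2.27 -0.54  0.31  0.97] 0.0
```

View pics/wrist18.png

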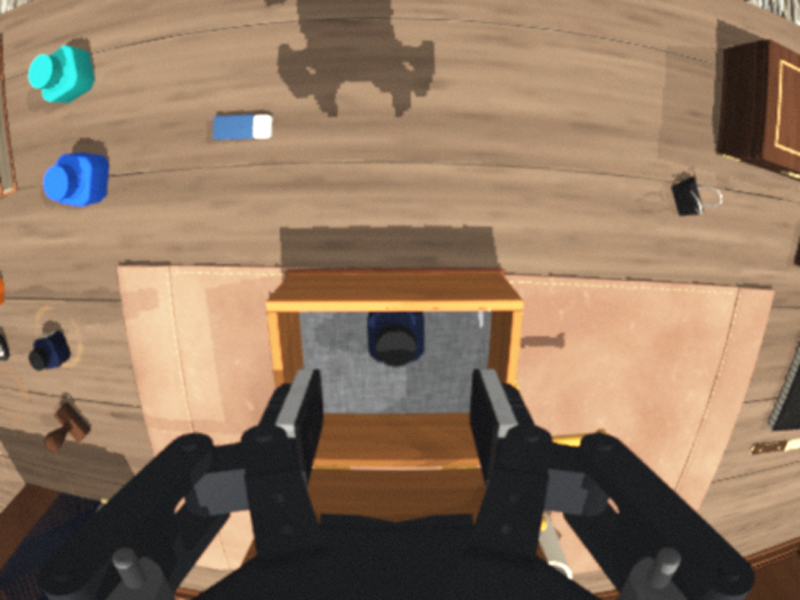

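View pics/scene18c.png

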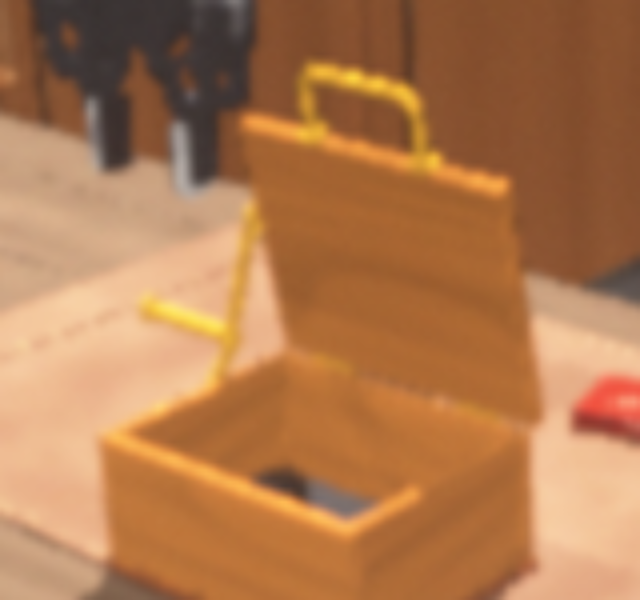

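```bash
python3 - <<'E'
from h import *
k=lambda u,v:(u/1.5625-.2,v/1.5625-.2)
im=np.load("pics/top18.npz")["im"][:,:,::-1]
cv2.imwrite("pics/top18c.png",cv2.resize(im[130:210,155:265],None,fx=7,fy=7,interpolation=cv2.INTER_CUBIC))
for yy,(u,v) in [(219,(337.5,237)),(152,(357.5,242.5))]:
    o,d=ray("scene",*k(u,v)); print((o+d*(yy-o[1])/d[1]).round(1))
E
```

```text
[605.2 219.  106. ]
[607.2 152.  108.7]
```

View pics/top18c.png

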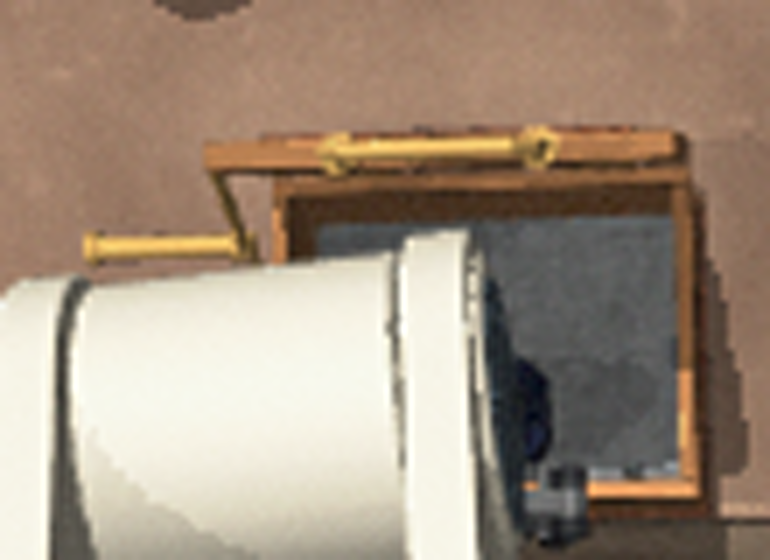

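```bash
python3 - <<'E'
from h import *
k=lambda u,v:(u/1.5625-.2,v/1.5625-.2)
c=lambda u,v:(u/7+155-.4,v/7+130-.4)
for nm,t,s in [("end",(93,248),(337.5,237)),("base",(243,243),(357.5,242.5))]:
    print(nm,*tri([ray("top",*c(*t)),ray("scene",*k(*s))]), onz("top",*c(*t),107).round(1))
from fk import *
for P in [(607,199,107),(552,199,124),(484,199,82)]:
  for phi in (75,80):
   for psi in (0.0133,):
    Rm=Rt(phi,psi); T=np.array(P)+19*Rm[:,0]; q,e=ik(T,Rm,[.3,.3,2,0,.5,.3]); print(P,phi,psi,q.round(2),round(e,4))
Rm=Rt(78); P=np.array([604,199,107])+19*Rm[:,0]; print(rel(P-[0,0,-0]-80*Rm[:,0]+[-5,0,0],Rm))
E
```

```text
end [604.72670421 221.13808271 105.53406588] [np.float64(1.773860008196896), np.float64(1.7738600081967713)] [603.1 222.  107. ]
base [605.55500857 153.02387037 108.89729373] [np.float64(1.8960306840726988), np.float64(1.8960306840727206)] [604.5 154.7 107. ]
(607, 199, 107) 75 0.0133 [ 0.36  0.41  1.95 -0.17  0.54  0.49] 0.0
(607, 199, 107) 80 0.0133 [ 0.35  0.44  1.89 -0.09  0.65  0.4 ] 0.0
(552, 199, 124) 75 0.0133 [ 0.4   0.33  2.05 -0.19  0.53  0.54] 0.0
(552, 199, 124) 80 0.0133 [ 0.38  0.35  1.99 -0.1   0.64  0.44] 0.0
(484, 199, 82) 75 0.0133 [ 0.46  0.31  2.21 -0.29  0.39  0.7 ] 0.0
(484, 199, 82) 80 0.0133 [ 0.43  0.33  2.16 -0.15  0.5   0.55] 0.0
[ 91.71 149.37 122.11  89.58  -9.27   9.45]
```

>>> drive_tool(
  rows=[20, 50, 20, 10, -1, 1, 60, 40, 100, 40, 21, -2, 2, 60, 50, 148, 60, 31, -3, 3, 50, 60, 148, 70, 41, -4, 4, 45, 70, 148, 80, 52, -5, 5, 40, 80, 148, 90, 62, -6, 6, 40, 85, 148, 100, 72, -7, 7, 40, 91, 148, 122, 82, -8.5, 8.5, 40, 91, 148, 122, 89.6, -9.3, 9.5, 40, 91, 148, 122, 89.6, -9.3, 9.5, 40],
  newtons=30,
)

```text
clock: 26.72
eef_pos: [585.4, 197.3, 165.3]
tcp_rot: [1.566, 1.364, 0.009]
contact_force: [-0.3, 0.2, 0.3]
opening: 0.4
```

```bash
python3 snap.py wrist 19
```

```text
26.725 [585.43 197.3  165.31] [1.566  1.3635 0.0095] [ 0.362  0.323  1.86  -0.103  0.766  0.415] [-0.26  0.22  0.31]
```

View pics/wrist19.png

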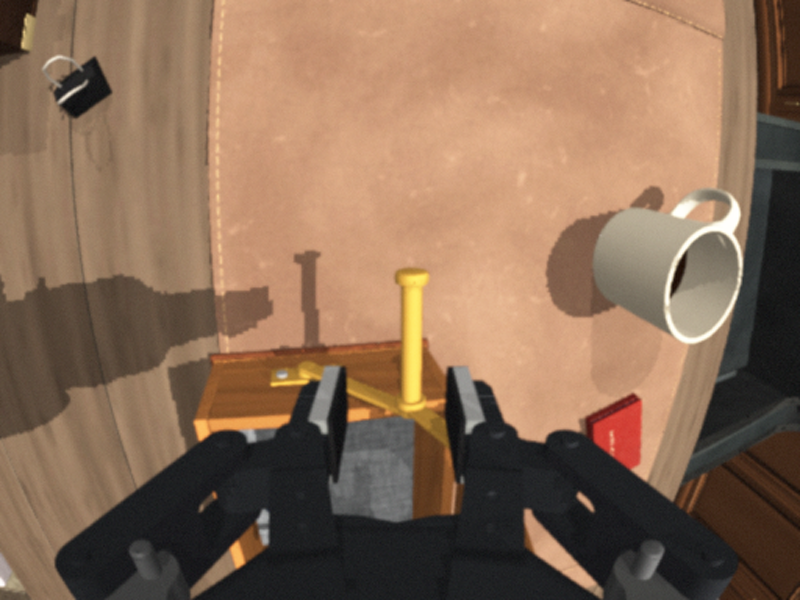

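```bash
python3 - <<'E'
from h import *
d=np.load("pics/wrist19.npz"); T=d["T"]
k=lambda u,v:(u/1.5625-.2,v/1.5625-.2)
for z in (105,108):
  for (u,v) in [(412,275),(413,400)]: print(onz("wrist",*k(u,v),z,T).round(1))
print("lower pivot",onz("wrist",*k(310,370),44,T).round(1))
S=np.load("pics/scene18.npz")
print(tri([ray("wrist",*k(412,276),T),ray("scene",*k(337.5,237))]),tri([ray("wrist",*k(413,404),T),ray("scene",*k(357.5,242.5))]))
Rm=Rt(78)
for P in [(606,197.5,107)]: print(rel(np.array(P)+19*Rm[:,0],Rm))
E
```

```text
[605.5 222.8 105. ]
[607.8 157.1 105. ]
[604.7 223.7 108. ]
[607.  158.9 108. ]
lower pivot [557.4 148.3  44. ]
(array([606.42337441, 221.68593607, 104.48737166]), [np.float64(0.9076279968627272), np.float64(0.9076279968627282)]) (array([608.48761471, 154.95113377, 106.78175023]), [np.float64(1.2202190382665443), np.float64(1.2202190382665992)])
[8.07e+01 7.93e+00 9.00e-02 1.70e-01 2.00e-02 1.00e-01]
```

>>> drive_tool(
  rows=[30, 8, 0, 0, 0, 0, 40, 60, 8, 0, 0, 0, 0, 40, 80, 8, 0, 0, 0, 0, 40, 80, 8, 0, 0, 0, 0, 40],
)

```text
clock: 27.28
eef_pos: [608.9, 197.2, 87.3]
tcp_rot: [1.56, 1.366, 0.006]
contact_force: [-1.0, 0.1, -0.3]
opening: 0.402
```

```bash
python3 snap.py wrist 20
```

```text
27.275 [608.94 197.2   87.34] [1.5597 1.3663 0.0064] [ 0.347  0.461  1.861 -0.115  0.63   0.417] [-0.95  0.07 -0.3 ]
```

View pics/wrist20.png

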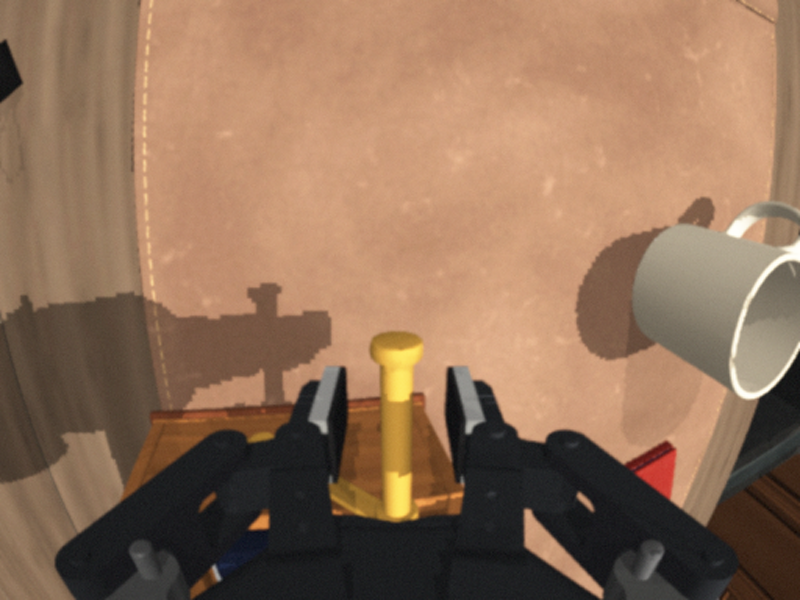

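>>> drive_tool(
  rows=[0, 0, 0, 0, 0, 0, 25, 0, 0, 0, 0, 0, 0, 16, 0, 0, 0, 0, 0, 0, 12, 0, 0, 0, 0, 0, 0, 9, 0, 0, 0, 0, 0, 0, 6],
  newtons=30,
)

```text
clock: 27.95
eef_pos: [609.4, 197.5, 88.8]
tcp_rot: [1.563, 1.365, 0.009]
contact_force: [-3.5, 0.7, 1.4]
opening: 0.101
```

```bash
cat > knob.py <<'E'
import sys,json; from h import *; from rig import r
C=json.load(open("C.json")); s=r.sense(); T=pose(s["eef_pos"],s["tcp_rot"]); g=T[:3,3]-19*T[:3,0]
d=np.array([g[0]-C[0],g[2]-C[1]]); a=np.arctan2(-d[0],d[1]); rr=np.hypot(*d); F=s["contact_force"]
e=np.array([-np.sin(a),0,np.cos(a)]); t=np.array([-np.cos(a),0,-np.sin(a)])
print("t",round(s["clock"],2),"g",g.round(1),"ang fwd of up",a.round(3),"r",rr.round(2),"Ftan",(F@t).round(1),"Frad",(F@e).round(1),"F",F.round(1),"op",round(s["opening"],3))
R0=float(sys.argv[1]); h=np.array([1,0.0133,0])
for x in map(float,sys.argv[2:]):
    P=np.array([C[0]-R0*np.sin(x),g[1],C[1]+R0*np.cos(x)]); P[1]+=.0133*(P[0]-g[0]); print(x,(T[:3,:3].T@(P-g)).round(1))
E
echo "[557,44]" > C.json; python3 knob.py 80 -.62 -.57 -.52 -.47 -.42 -.37 -.32 -.27
```

```text
t 27.95 g [605.5 197.5 107.4] ang fwd of up -0.653 r 79.85 Ftan 3.6 Frad -1.1 F [-3.5  0.7  1.4] op 0.101
-0.62 [-2.1 -1.7 -0. ]
-0.57 [-5.  -4.4 -0. ]
-0.52 [-7.7 -7.4 -0. ]
-0.47 [-10.3 -10.4  -0. ]
-0.42 [-12.7 -13.6  -0. ]
-0.37 [-15.  -16.9  -0.1]
-0.32 [-17.  -20.3  -0.1]
-0.27 [-19.  -23.8  -0.1]
```

>>> drive_tool(
  rows=[-2.1, -1.7, 0, 0, 0, 0, 6, -5, -4.4, 0, 0, 0, 0, 6, -7.7, -7.4, 0, 0, 0, 0, 6, -10.3, -10.4, 0, 0, 0, 0, 6],
)

```text
clock: 28.45
eef_pos: [597.8, 197.4, 97.5]
tcp_rot: [1.564, 1.363, 0.011]
contact_force: [3.0, -1.4, 0.8]
opening: 0.104
```

```bash
python3 knob.py 80 -.44 -.4 -.36 -.32 -.28
```

```text
t 28.45 g [593.9 197.3 116.1] ang fwd of up -0.472 r 80.98 Ftan -2.3 Frad 2.1 F [ 3.  -1.4  0.8] op 0.104
-0.44 [-0.8 -2.7 -0. ]
-0.4 [-2.7 -5.3 -0. ]
-0.36 [-4.5 -7.9 -0. ]
-0.32 [ -6.2 -10.6  -0. ]
-0.28 [ -7.7 -13.4  -0.1]
```

```bash
python3 knob.py 80.7 -.44 -.4 -.36 -.32 -.28 -.24 -.2
```

```text
t 28.45 g [593.9 197.3 116.1] ang fwd of up -0.472 r 80.98 Ftan -2.3 Frad 2.1 F [ 3.  -1.4  0.8] op 0.104
-0.44 [-1.4 -2.2 -0. ]
-0.4 [-3.3 -4.9 -0. ]
-0.36 [-5.1 -7.5 -0. ]
-0.32 [ -6.8 -10.3  -0. ]
-0.28 [ -8.3 -13.1  -0. ]
-0.24 [ -9.8 -16.   -0.1]
-0.2 [-11.1 -18.9  -0.1]
```

>>> drive_tool(
  rows=[-1.3, -2.6, 0, 0, 0, 0, 6, -3.3, -5.1, 0, 0, 0, 0, 6, -5.1, -7.7, 0, 0, 0, 0, 6, -6.8, -10.5, 0, 0, 0, 0, 6],
)

```text
clock: 28.95
eef_pos: [586.4, 197.2, 102.5]
tcp_rot: [1.565, 1.362, 0.011]
contact_force: [3.2, -2.7, 4.0]
opening: 0.104
```

```bash
python3 knob.py 80.7 -.28 -.24 -.2 -.16 -.12;  python3 snap.py scene 21; python3 -c "
import cv2;im=cv2.imread('pics/scene21.png');cv2.imwrite('pics/scene21c.png',cv2.resize(im[110:340,280:480],None,fx=2.6,fy=2.6))"
```

```text
t 28.95 g [582.4 197.2 121. ] ang fwd of up -0.319 r 81.12 Ftan -1.8 Frad 4.8 F [ 3.2 -2.7  4. ] op 0.104
-0.28 [-1.2 -2.9 -0. ]
-0.24 [-2.6 -5.8 -0. ]
-0.2 [-4.  -8.8 -0. ]
-0.16 [ -5.2 -11.7  -0. ]
-0.12 [ -6.3 -14.8  -0.1]
28.95 [586.35 197.2  102.45] [1.5649 1.3619 0.0115] [ 0.361  0.41   1.903 -0.12   0.635  0.434] [ 3.24 -2.71  4.04]
```

View pics/scene21c.png

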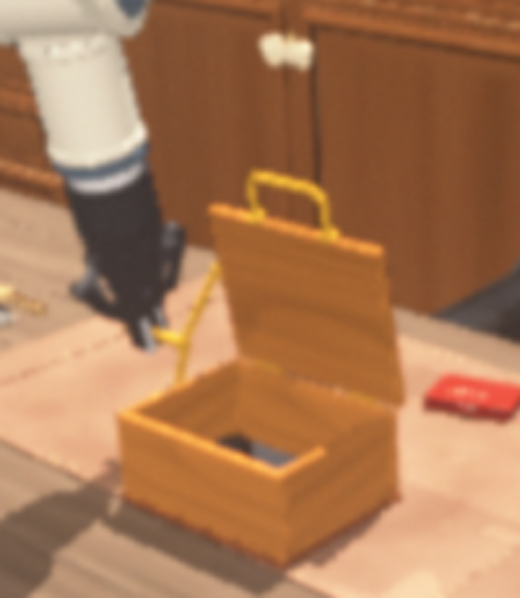

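>>> drive_tool(
  rows=[-1.4, -2.9, 0, 0, 0, 0, 6, -2.9, -5.8, 0, 0, 0, 0, 6, -4.2, -8.8, 0, 0, 0, 0, 6, -5.4, -11.7, 0, 0, 0, 0, 6],
)

```text
clock: 29.5
eef_pos: [573.3, 197.0, 105.6]
tcp_rot: [1.565, 1.362, 0.012]
contact_force: [1.9, -1.8, 6.9]
opening: 0.103
```

```bash
python3 knob.py 81 -.12 -.08 -.04 0 .04 .08 .12 .16
```

```text
t 29.5 g [569.3 197.  124.2] ang fwd of up -0.153 r 81.18 Ftan -0.9 Frad 7.1 F [ 1.9 -1.8  6.9] op 0.103
-0.12 [-0.7 -2.6 -0. ]
-0.08 [-1.7 -5.6 -0. ]
-0.04 [-2.6 -8.8 -0. ]
0.0 [ -3.3 -11.9  -0. ]
0.04 [ -3.9 -15.1  -0.1]
0.08 [ -4.4 -18.3  -0.1]
0.12 [ -4.8 -21.5  -0.1]
0.16 [ -5.  -24.8  -0.1]
```

```bash
echo "[556,45.6]" > C.json; python3 knob.py 80 -.12 -.08 -.04 0 .04 .08 .12 .16
```

```text
t 29.5 g [569.3 197.  124.2] ang fwd of up -0.168 r 79.76 Ftan -0.8 Frad 7.1 F [ 1.9 -1.8  6.9] op 0.103
-0.12 [-1.6 -3.5 -0. ]
-0.08 [-2.5 -6.6 -0. ]
-0.04 [-3.4 -9.7 -0. ]
0.0 [ -4.1 -12.8  -0. ]
0.04 [ -4.7 -15.9  -0.1]
0.08 [ -5.2 -19.1  -0.1]
0.12 [ -5.5 -22.3  -0.1]
0.16 [ -5.7 -25.5  -0.1]
```

>>> drive_tool(
  rows=[-1.6, -3.5, 0, 0, 0, 0, 6, -2.5, -6.6, 0, 0, 0, 0, 6, -3.4, -9.7, 0, 0, 0, 0, 6, -4.1, -12.8, 0, 0, 0, 0, 6, -4.7, -15.9, 0, 0, 0, 0, 6, -5.2, -19.1, 0, 0, 0, 0, 6, -5.5, -22.3, 0, 0, 0, 0, 6],
)

```text
clock: 30.38
eef_pos: [549.9, 196.6, 106.3]
tcp_rot: [1.565, 1.362, 0.011]
contact_force: [-0.6, -0.9, 2.6]
opening: 0.106
```

```bash
python3 knob.py 80 .16 .2 .25 .3 .35 .4 .45 .5 .55;python3 snap.py scene 22; python3 -c "
import cv2;im=cv2.imread('pics/scene22.png');cv2.imwrite('pics/scene22c.png',cv2.resize(im[110:340,280:480],None,fx=2.6,fy=2.6))"
```

```text
t 30.38 g [546.  196.6 124.9] ang fwd of up 0.126 r 79.88 Ftan 0.3 Frad 2.7 F [-0.6 -0.9  2.6] op 0.106
0.16 [-0.3 -2.7 -0. ]
0.2 [-0.4 -5.9 -0. ]
0.25 [-0.3 -9.9 -0. ]
0.3 [ -0.1 -13.9  -0.1]
0.35 [  0.4 -17.9  -0.1]
0.4 [  1.1 -21.8  -0.1]
0.45 [  1.9 -25.8  -0.1]
0.5 [  3.  -29.6  -0.1]
0.55 [  4.2 -33.4  -0.1]
30.375 [549.93 196.6  106.26] [1.5649 1.3624 0.0113] [ 0.385  0.361  1.973 -0.131  0.617  0.467] [-0.64 -0.94  2.62]
```

View pics/scene22c.png

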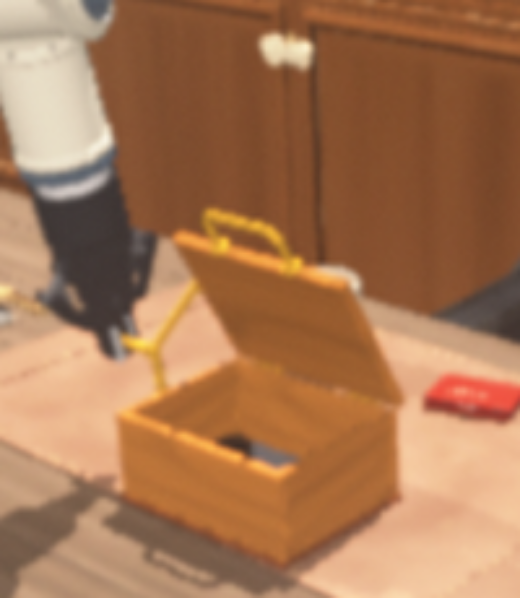

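>>> drive_tool(
  rows=[-0.3, -2.7, 0, 0, 0, 0, 6, -0.4, -5.9, 0, 0, 0, 0, 6, -0.3, -9.9, 0, 0, 0, 0, 6, -0.1, -13.9, 0, 0, 0, 0, 6, 0.4, -17.9, 0, 0, 0, 0, 6, 1.1, -21.8, 0, 0, 0, 0, 6, 1.9, -25.8, 0, 0, 0, 0, 6],
)

```text
clock: 31.3
eef_pos: [524.1, 196.1, 98.7]
tcp_rot: [1.564, 1.363, 0.01]
contact_force: [-1.7, 3.6, -0.8]
opening: 0.102
```

```bash
python3 knob.py 80 .48 .52 .56 .6 .64 .68 .72 .76 
```

```text
t 31.3 g [520.2 196.  117.2] ang fwd of up 0.463 r 80.08 Ftan 1.9 Frad 0.0 F [-1.7  3.6 -0.8] op 0.102
0.48 [ 0.4 -1.3 -0. ]
0.52 [ 1.4 -4.3 -0. ]
0.56 [ 2.4 -7.4 -0. ]
0.6 [  3.6 -10.3  -0. ]
0.64 [  4.8 -13.3  -0.1]
0.68 [  6.2 -16.1  -0.1]
0.72 [  7.8 -19.   -0.1]
0.76 [  9.4 -21.7  -0.1]
```

>>> drive_tool(
  rows=[0.4, -1.3, 0, 0, 0, 0, 6, 1.4, -4.3, 0, 0, 0, 0, 6, 2.4, -7.4, 0, 0, 0, 0, 6, 3.6, -10.3, 0, 0, 0, 0, 6, 4.8, -13.3, 0, 0, 0, 0, 6, 6.2, -16.1, 0, 0, 0, 0, 6, 7.8, -19, 0, 0, 0, 0, 6, 9.4, -21.7, 0, 0, 0, 0, 6],
)

```text
clock: 32.3
eef_pos: [504.3, 195.7, 84.8]
tcp_rot: [1.564, 1.364, 0.01]
contact_force: [-5.0, 4.0, 2.4]
opening: 0.1
```

```bash
python3 knob.py 80 .79 .82 .85 .88 .91 .94 .97 1.0 1.03 ;python3 snap.py scene 23; python3 -c "
import cv2;im=cv2.imread('pics/scene23.png');cv2.imwrite('pics/scene23c.png',cv2.resize(im[110:340,280:480],None,fx=2.6,fy=2.6))"
```

```text
t 32.3 g [500.4 195.7 103.3] ang fwd of up 0.766 r 80.14 Ftan 2.0 Frad 5.2 F [-5.   4.   2.4] op 0.1
0.79 [ 1.2 -1.5 -0. ]
0.82 [ 2.5 -3.5 -0. ]
0.85 [ 3.9 -5.5 -0. ]
0.88 [ 5.4 -7.4 -0. ]
0.91 [ 6.9 -9.2 -0. ]
0.94 [  8.5 -11.   -0. ]
0.97 [ 10.1 -12.8  -0.1]
1.0 [ 11.8 -14.5  -0.1]
1.03 [ 13.5 -16.1  -0.1]
32.3 [504.34 195.73  84.75] [1.5637 1.3639 0.01  ] [ 0.419  0.344  2.072 -0.159  0.541  0.531] [-5.03  4.04  2.42]
```

View pics/scene23c.png

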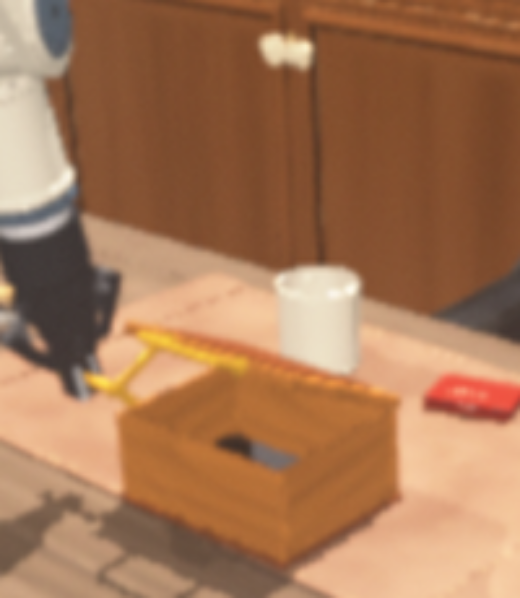

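>>> drive_tool(
  rows=[1.1, -1.8, -0.3, 0, 0, 0, 6, 2.4, -3.9, -0.4, 0, 0, 0, 6, 3.8, -5.9, -0.5, 0, 0, 0, 6, 5.3, -7.8, -0.5, 0, 0, 0, 6, 6.8, -9.7, -0.5, 0, 0, 0, 6, 8.4, -11.5, -0.5, 0, 0, 0, 6],
)

```text
clock: 33.1
eef_pos: [493.6, 195.7, 73.5]
tcp_rot: [1.561, 1.366, 0.007]
contact_force: [-5.5, 1.4, -1.1]
opening: 0.104
```

```bash
python3 knob.py 80 .96 .98 1.0 1.02 1.04 1.06 1.08 1.1 1.12;python3 snap.py scene 24; python3 -c "
import cv2;im=cv2.imread('pics/scene24.png');cv2.imwrite('pics/scene24c.png',cv2.resize(im[110:340,280:480],None,fx=2.6,fy=2.6))"
```

```text
t 33.1 g [489.7 195.7  92.1] ang fwd of up 0.959 r 80.97 Ftan 4.1 Frad 3.9 F [-5.5  1.4 -1.1] op 0.104
0.96 [0.7 0.6 0. ]
0.98 [ 1.8 -0.5 -0. ]
1.0 [ 3.  -1.7 -0. ]
1.02 [ 4.1 -2.8 -0. ]
1.04 [ 5.3 -3.8 -0. ]
1.06 [ 6.5 -4.9 -0. ]
1.08 [ 7.7 -5.9 -0. ]
1.1 [ 9. -7. -0.]
1.12 [10.2 -8.  -0. ]
33.1 [493.56 195.75  73.47] [1.5609 1.3658 0.0069] [ 0.429  0.353  2.097 -0.171  0.51   0.554] [-5.51  1.41 -1.09]
```

View pics/scene24c.png

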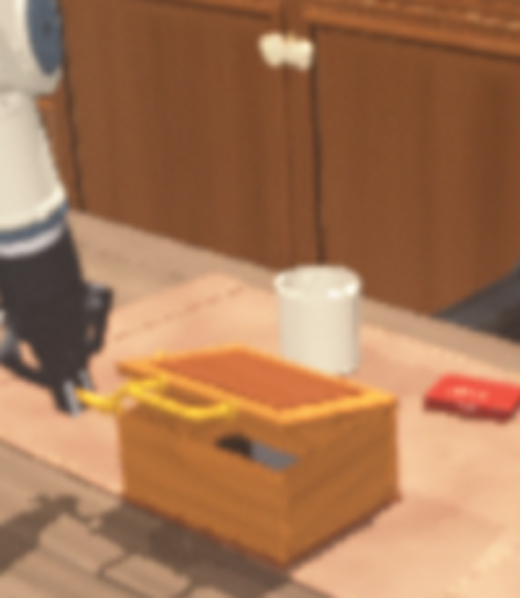

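>>> drive_tool(
  rows=[1.2, -1.2, 0, 0, 0, 0, 6, 2.3, -2.4, 0, 0, 0, 0, 6, 3.4, -3.5, 0, 0, 0, 0, 6, 4.6, -4.6, 0, 0, 0, 0, 6],
)

```text
clock: 33.65
eef_pos: [488.8, 195.5, 67.3]
tcp_rot: [1.559, 1.368, 0.004]
contact_force: [-6.2, 4.0, -2.4]
opening: 0.1
```

```bash
python3 knob.py 81 1.04 1.06 1.08 1.1 1.12 1.14;python3 snap.py scene 25; python3 -c "
import cv2;im=cv2.imread('pics/scene25.png');cv2.imwrite('pics/scene25c.png',cv2.resize(im[200:340,310:450],None,fx=4,fy=4))"
```

```text
t 33.65 g [485.  195.4  85.9] ang fwd of up 1.055 r 81.62 Ftan 5.1 Frad 4.2 F [-6.2  4.  -2.4] op 0.1
1.04 [-0.5  1.3  0. ]
1.06 [ 0.7  0.2 -0. ]
1.08 [ 2.  -0.9 -0. ]
1.1 [ 3.2 -1.9 -0. ]
1.12 [ 4.5 -2.9 -0. ]
1.14 [ 5.8 -3.8 -0. ]
33.65 [488.83 195.46  67.25] [1.5588 1.3677 0.0044] [ 0.432  0.36   2.108 -0.177  0.495  0.564] [-6.18  3.99 -2.35]
```

View pics/scene25c.png

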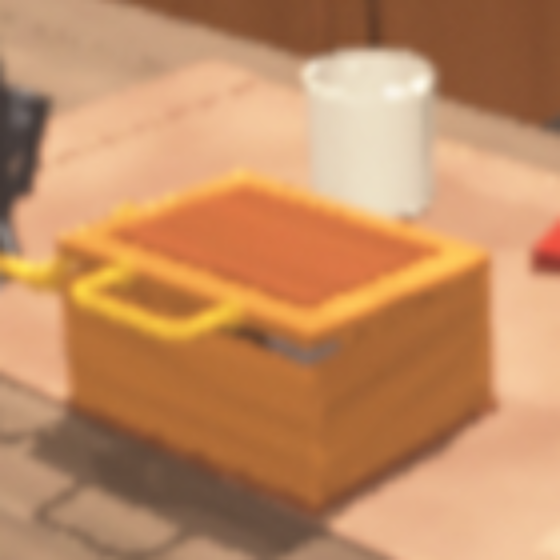

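>>> drive_tool(
  rows=[0.9, -0.9, -0.3, 0, 0, 0, 6, 2, -1.8, -0.5, 0, 0, 0, 6, 3.1, -2.6, -0.5, 0, 0, 0, 6],
)

```text
clock: 34.08
eef_pos: [487.8, 196.0, 64.1]
tcp_rot: [1.56, 1.366, 0.006]
contact_force: [-0.3, -3.5, 8.1]
opening: 0.1
```

```bash
python3 knob.py 81.5 1.1 1.12 1.14 1.16
```

```text
t 34.08 g [483.9 196.   82.7] ang fwd of up 1.095 r 81.08 Ftan -7.1 Frad 4.0 F [-0.3 -3.5  8.1] op 0.1
1.1 [ 0.  -0.6 -0. ]
1.12 [ 1.3 -1.6 -0. ]
1.14 [ 2.6 -2.5 -0. ]
1.16 [ 3.9 -3.5 -0. ]
```

```bash
python3 snap.py scene 26; python3 -c "
import cv2;im=cv2.imread('pics/scene26.png');cv2.imwrite('pics/scene26c.png',cv2.resize(im[200:340,310:450],None,fx=4,fy=4))"
```

```text
34.075 [487.78 196.02  64.1 ] [1.5602 1.3659 0.0062] [ 0.434  0.365  2.112 -0.182  0.485  0.571] [-0.31 -3.55  8.11]
```

View pics/scene26c.png

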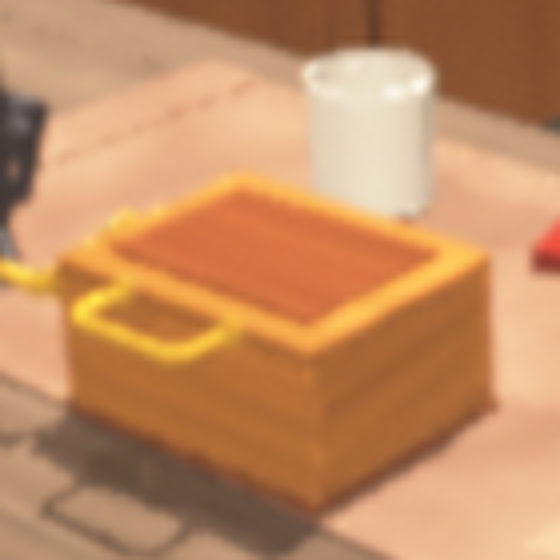

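>>> drive_tool(
  rows=[-0.5, 0.3, 0, 0, 0, 0, 6, -0.5, 0.3, 0, 0, 0, 0, 16, -0.5, 0.3, 0, 0, 0, 0, 28, -0.5, 0.3, 0, 0, 0, 0, 38, -0.5, 0.3, 0, 0, 0, 0, 38, -20, 0.3, 0, 0, 0, 0, 38, -50, 0.3, 0, 0, 0, 0, 38, -90, 0.3, 0, 0, 0, 0, 38, -130, 0.3, 0, 0, 0, 0, 38, -130, 0.3, 0, 0, 0, 0, 38],
)

```text
clock: 35.38
eef_pos: [463.1, 196.7, 194.5]
tcp_rot: [1.573, 1.361, 0.019]
contact_force: [1.0, 0.5, -0.5]
opening: 0.38
```

```bash
python3 snap.py scene 27; python3 snap.py wrist 27; python3 snap.py top 27; python3 -c "
import cv2;im=cv2.imread('pics/scene27.png');cv2.imwrite('pics/scene27c.png',cv2.resize(im[200:340,310:450],None,fx=4,fy=4))"
```

```text
35.375 [463.05 196.75 194.55] [1.5729 1.3605 0.0188] [ 0.459  0.113  2.062 -0.127  0.78   0.525] [ 0.98  0.54 -0.52]
35.425 [462.32 196.27 192.8 ] [1.5675 1.3629 0.0133] [ 0.459  0.115  2.063 -0.127  0.779  0.525] [-0.52  0.41 -1.11]
35.475 [461.66 195.9  191.54] [1.5624 1.365  0.0084] [ 0.459  0.117  2.064 -0.127  0.779  0.525] [ 0.01 -0.34  0.78]
```

View pics/scene27c.png

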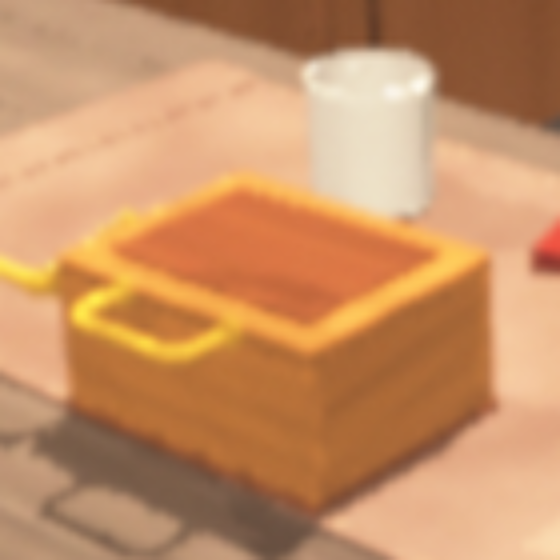

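View pics/wrist27.png

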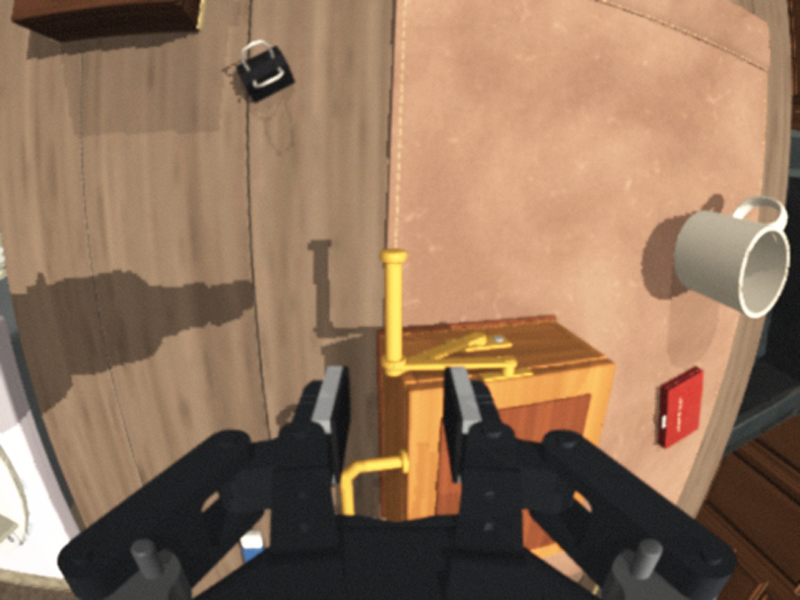

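View pics/top27.png

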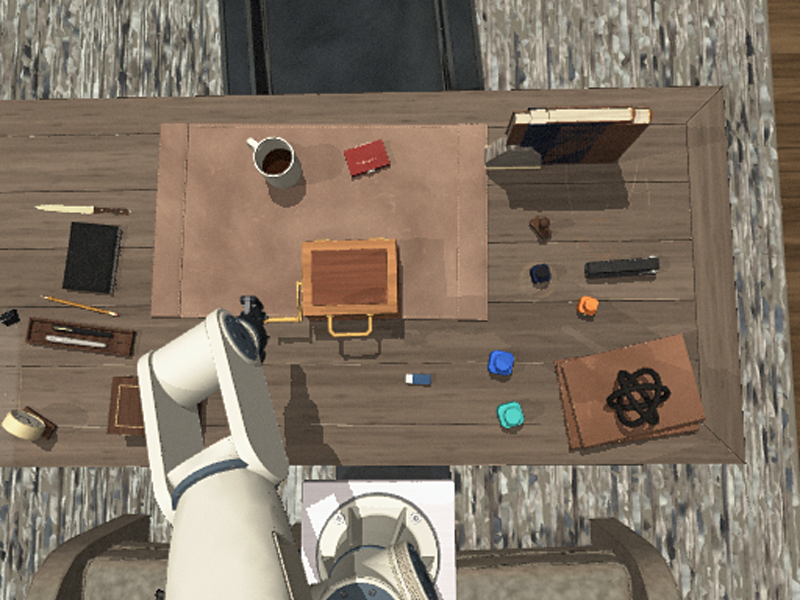

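```bash
python3 - <<'E'
import numpy as np
a=np.load("pics/scene0.npy").astype(int); b=np.load("pics/scene27.npz")["im"].astype(int); c=np.load("pics/scene25.npz")["im"].astype(int)
s=np.s_[175:225,208:280]
print(np.abs(a-b)[s].mean(),np.abs(a-c)[s].mean())
from rig import sign_off
print(sign_off())
E
```

```text
3.361851851851852 8.108333333333333
the job is handed in; nothing more can be done
None
```

The ink bottle is in the box, the lid is shut, and I handed the job in at about 35.5 s; no verdict was reported.

- **Opening:** I raised the lid by the bow handle to its stop, at about 1.43 rad, and drew it up until the stay locked. The lock did not show at 8 N, so I pulled to a highest reading of about 10.5 N square to the lid, under the 12 N limit. When I eased back, the knee swung to the rear. The lid then stood by itself with the fingers clear of it.
- **Bottle:** I took the larger of the two navy bottles; the blue, orange and turquoise ones, and the smaller navy one, were the look-alikes. It was set down upright on the box floor, with one brief push of about 29 N against the floor, then let go. The wrist picture taken after letting go shows it standing.
- **Closing:** I drew the knob forward past straight and led it round its arc, which lowered the lid slowly until it met resistance, then let go and backed off.

**Last checks:**
- The scene picture of the box shows no gap under the lid. Its front area differs from the starting picture by a mean of 3.4 grey levels, against 8.1 while the lid was still slightly open.
- In the overhead and wrist pictures the eraser, stamp, stapler and clip look unmoved.
- The contact force after backing off was only sensor noise.
- None of these checks failed or disagreed. The bottle could not be seen once the lid was shut.

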